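# Right the tipped sample bottles in the rack lane and secure the row

### The arm

A 6-joint arm with a two-finger parallel gripper is mounted at the origin on the work surface. World frame = base frame: x ahead of the robot, y to its left, z up, the work surface at z = 0. Lengths are in mm, angles in rad, forces in N, time in s.
With the tool pointing down it reaches from about 250 to 775 mm from the base axis. Payload 4 kg.
Tool frame: the origin (TCP) lies midway between the tips of the shut fingers; the grasp point (between the pads) lies 19 mm behind it; z points along the fingers, y is the line along which they close (so a half turn about z gives the same grasp; the last joint's range is limited). The gripper opens to 94 mm and grips with 3 to 60 N. Pads are 16 mm wide; open, the fingers measure 119 mm over their backs; the gripper's body (75 mm by 177 mm) begins 78 mm behind the grasp point.
Start: joints at [1.016, 0.087, 1.371, -0, 1.684, -0.103], TCP at [240.134, 494.829, 205.506] pointing down, gripper open.
Joint ranges: [-3.1, 3.1], [-0.76, 2.03], [0.27, 2.55], [-1.08, 4.22], [0.17, 2.65], [-2.57, 2.57]. Speed limits (rad/s): [2.79, 2.79, 3.14, 3.14, 3.14, 3.14].

### API

Orientations are given as a 3x3 rotation matrix whose columns are the frame's x, y, z axes.
In Python, from bench import env gives the robot as it stands.
- The arm moves only by the tool apply_moves, never from a script. Its argument "increments" is a list of rows, each an object with "rotation": the turn, a rotation vector about the tool's x, y, z in units of 2 pi rad (1.0 is 2 pi rad), a list of three; "xyz": the shift along the tool's x, y, z in units of 0.025 m (1.0 is 0.025 m), a list of three; "gripper": the closure, from 0 (fully open) to 1 (shut). In form: [{"rotation": [wx, wy, wz], "xyz": [tx, ty, tz], "gripper": gripper}, ...]. A call has 1 to 8 rows; each row shifts and turns the commanded pose from where the row before left it, along the tool's axes as they then stand; what a row does not reach is not made up. A row lasts 1/12 s, in which the tool goes at most 41.7 mm and 7.16 degrees, less where a joint would pass 70% of its speed; a pose out of reach is approached as far as the arm can. A call with a number of a shift or a turn outside -1 to 1 is refused whole. A call with a gripper value outside its range is refused whole. The fingers move at their own pace and stop on an object; the grip force is fixed at half the most. Time passes only in rows, so rows that do not move let the fingers close. It gives the time, the measured TCP pose, the force, the opening and the grip force at its end, in the units of the state.
- env.read_state(): the state, without advancing time (a new reading comes with each control period).
- env.camera(name): name is "scene" or "top" or "wrist"; returns (picture, depth): 384x512x3 uint8, red, green, blue; 384x512 float32, mm along the optical axis (not along the pixel's ray), 0 where there is no reading.
- env.get_calibration(name): a dict with "camera_matrix" (3x3 intrinsics, pixels), "eye" and "rotation" of the camera in the world; the wrist camera has in their place "hand_eye" (4x4, takes a point from camera to tool coordinates, whose origin is the TCP and whose axes are the flange's). Camera axes: x right, y up, looking along -z (the intrinsics and any distortion apply to the point x, -y, -z); pixel columns grow to the right and rows downward; lengths in mm; the calibration is good to about 2 mm. A picture is of the moment at which its call begins: read the wrist's pose just before it. get_calibration takes no time and is no camera call.
- env.job_done(): hands the job in; it is judged then, once.
The state is a dict: "t": time; "q": joint angles; "qvel": joint speeds; "effort": joint torques, N m; "eef_pos": TCP position; "tool_rot": TCP orientation; "ft_force": force on the tool from outside, world axes, zero at the start; "torque": the same for the moment, N m; "width": finger opening in mm; "grasp_force": force on a finger pad.
Only numpy, scipy, OpenCV 4.12 (cv2) and the standard library are available. Lean on these libraries where they do the work, as an engineer would, in place of code of your own. Each camera call takes 0.05 s, during which the arm holds its last target. There are 200 camera calls.

### The job

A bottle and a jar have tipped over out of the lane of the sample rack: stand both upright again in the lane, on its black rubber floor, one in the gap between the two that still stand and the other in the gap between these and the sliding stop. Then slide the stop along until the whole row is snug against the end wall, and after that lock it by swinging its small lever all the way over, away from you. Don't knock over the two standing ones, and leave the tub, the brush and the rock where they are.

Things in the scene. Friction and masses are not known exactly. Their poses are not given: they have to be found in the camera images.
- rack: aluminium sample rack, fixed, yawed up to 6 deg. Its lane is a channel along the rack's y axis, 66 mm wide, with a black rubber floor 6 mm above the bench, between a front deck (16 mm high, x -33 to -140 mm, robot's side) and a back fence (x 33 to 39 mm, 30 mm high). Origin: bench level, channel's centre line. Two stand in it near y = 155 and -40; two lie on the deck near 60 and -140 mm
- end_wall (a point): foot of the lane's end wall at its face: channel centre line, rack y = +200 mm, at the channel floor; the wall is 60 mm high. The stop comes from the other (-y) end. A row of all four in contact, touching the wall, is 224 mm long
- stop (a joint): the sliding stop, m: 0 fully back, 0.24 at most, moving along the rack's +y. Its pushing face lies at rack y = -225 mm + this value: a snug row of all four is reached at about 0.201. It drags with about 2 N and stays where left; pushing the row as well takes 5 to 15 N
- stop_tab (a point): middle of the top edge of the stop's upright steel tab, 91 mm above the bench: tab 10 mm thick along the lane (centred here), 36 mm wide, 60 mm tall, standing on the carriage block (50 mm wide, top 31 mm above the bench) 40 mm behind the pushing face; pinch it from above or push it. The pushing plate ahead is 62 mm wide, 10 mm thick, its top 57 mm above the bench
- lock (a joint): lock lever on the stop's carriage, rad: 0 unlocked, leaning 0.6 rad towards the robot (rack -x), starting up to 0.2; 1.2 locked, leaning 0.6 rad away (+x). Friction holds it where left; 1 to 2 N at its tip moves it
- lock_tip (a point): centre of the lever's black end ball (18 mm across), 60 mm from the hinge, which is parallel to the rack's y axis, 38 mm above the bench, on the channel's centre line, 90 mm behind the stop's pushing face (50 mm behind the middle of the tab); the lever is a 10 mm rod
- tipped_bottle: the bottle that has tipped over, lying on the deck, cap roughly towards the robot (yaw within about 25 deg); it can roll: round white plastic sample bottle with a black cap: body 56 mm across up to 66 mm, then narrows to a 32 mm neck, cap 38 mm across from 86 to 114 mm above the base (total height 114 mm). Origin: centre of its underside; its z axis runs from base to cap. 0.08 to 0.2 kg
- tipped_jar: the jar that has tipped over, lying on the deck, cap roughly towards the robot (yaw within about 25 deg); it can roll: squat straight-sided round white plastic jar with a black lid: 56 mm across all the way up, 75 mm high, the lid being the top 18 mm. Origin: centre of its underside; its z axis runs from base to lid. 0.08 to 0.2 kg
- standing_bottle: the bottle that still stands in the lane: round white plastic sample bottle with a black cap: body 56 mm across up to 66 mm, then narrows to a 32 mm neck, cap 38 mm across from 86 to 114 mm above the base (total height 114 mm). Origin: centre of its underside; its z axis runs from base to cap. 0.08 to 0.2 kg
- standing_jar: the jar that still stands in the lane: squat straight-sided round white plastic jar with a black lid: 56 mm across all the way up, 75 mm high, the lid being the top 18 mm. Origin: centre of its underside; its z axis runs from base to lid. 0.08 to 0.2 kg
- tub: bystander: open white plastic tub, 200 x 140 x 70 mm, left of the rack; origin under its centre
- brush: bystander: small hand brush about 190 mm long, lying flat on the bench to the front left, under 30 mm high
- rock: bystander: grey rock sample about 68 mm across and 36 mm high, to the front right; origin under its centre
Mind the look-alikes: they are no part of the job. What is shaped like the tipped_bottle but blue is not meant. What is shaped like the tipped_jar but orange is not meant.

How it is judged:
By the outcome, as a careful person would: the job done as asked, in the order asked, and still so for the second after the job is handed in, with the robot touching nothing.
It also fails if it takes over 72 s, if anything falls off the work surface, if the arm or the gripper's body presses on something with over 40 N, if the wrist force passes 120 N, or if a joint passes its speed limit or range.

## Working session

There is one attempt and no reset: what is moved stays moved. The work goes in short steps, Python scripts to look and compute and a tool call to move; the robot and the scene stay as the last step left them, time stands still between calls to the robot, and variables do not carry over. Pictures are saved under pics/ and viewed, at most 12 in all, crops included, and the job is handed in when it is done.

Besides the shell and the picture viewer there is one more tool, called after "Emit:" as name(argument=value, ...) on one line, values as JSON. apply_moves: Moves the arm, as the interface text tells. Its arguments: {"type":"object","properties":{"increments":{"type":"array"}},"required":["increments"]}

```bash
ls; mkdir -p pics
python3 - <<'E'
from bench import env
import cv2, numpy as np
s=env.read_state(); print(s['t'],s['eef_pos'],s['tool_rot'],s['width'])
for n in("scene","top"):
    p,d=env.camera(n); cv2.imwrite(f"pics/{n}0.png",p[:,:,::-1]); np.savez(f"{n}0.npz",p=p,d=d)
    c=env.get_calibration(n); print(n,c)
print(env.get_calibration("wrist"))
a=cv2.imread("pics/top0.png");
cv2.imwrite("pics/top0b.png",cv2.resize(a,(800,600)))
E
```

```text
pics
0.0 [239.84333458 494.35663016 204.29591361] [[-8.99651398e-01  4.36607440e-01 -1.14222103e-03]
 [ 4.36608883e-01  8.99649475e-01 -1.87225561e-03]
 [ 2.10157823e-04 -2.18308122e-03 -9.99997595e-01]] 93.81307428141164
scene {'camera_matrix': array([[450.85955538,   0.        , 254.96746092],
       [  0.        , 450.85955538, 192.86229335],
       [  0.        ,   0.        ,   1.        ]]), 'eye': array([1630.35072765,  417.39592269,  947.43889101]), 'rotation': array([[-0.36775482, -0.55955748,  0.74273267],
       [ 0.92990966, -0.21704029,  0.29692007],
       [-0.00494093,  0.79986808,  0.60015552]])}
top {'camera_matrix': array([[457.30307323,   0.        , 256.78426409],
       [  0.        , 457.30307323, 188.54230429],
       [  0.        ,   0.        ,   1.        ]]), 'eye': array([ 303.05399198,    3.88998907, 1612.91973793]), 'rotation': array([[-1.97115548e-02,  9.89781717e-01, -1.41221835e-01],
       [-9.99802639e-01, -1.98638582e-02,  3.31257820e-04],
       [-2.47733756e-03,  1.41200492e-01,  9.89977921e-01]])}
{'camera_matrix': array([[271.75469885,   0.        , 253.57793968],
       [  0.        , 271.75469885, 187.47172327],
       [  0.        ,   0.        ,   1.        ]]), 'hand_eye': array([[-6.94014872e-04,  9.70124534e-01,  2.42606486e-01,
         6.98076086e+01],
       [ 9.99999734e-01,  6.18917408e-04,  3.85759367e-04,
        -1.12888808e-01],
       [ 2.24081249e-04,  2.42606690e-01, -9.70124705e-01,
        -1.79363961e+02],
       [ 0.00000000e+00,  0.00000000e+00,  0.00000000e+00,
         1.00000000e+00]])}
```

View pics/top0b.png

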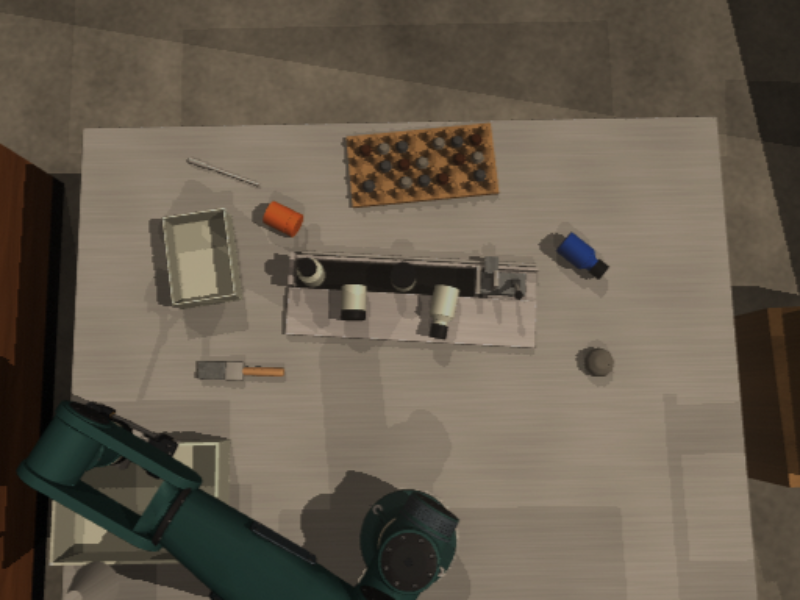

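View pics/scene0.png

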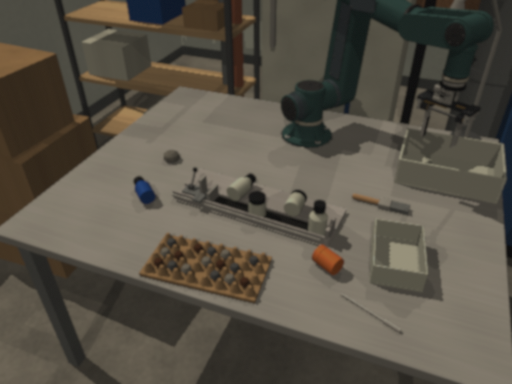

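The top view (800×600) shows the standing bottle at (310,270), the tipped jar at (354,300), the standing jar at (403,277) and the tipped bottle at (443,310). The stop is at (488,275) and the lever ball at (518,294). The look-alikes are the blue bottle at (583,255) and the orange jar at (283,219). I choose the white items, because they lie on the rack deck and the look-alikes are off it.

```bash
cat > h.py <<'E'
import numpy as np, cv2
from bench import env
def cloud(name,d):
    c=env.get_calibration(name); K=c['camera_matrix']
    v,u=np.mgrid[:384,:512]
    P=np.stack([(u-K[0,2])/K[0,0]*d,-(v-K[1,2])/K[1,1]*d,-d],-1)
    if name=='wrist':
        s=env.read_state(); H=c['hand_eye']
        P=P@H[:3,:3].T+H[:3,3]; return P@np.array(s['tool_rot']).T+np.array(s['eef_pos'])
    return P@c['rotation'].T+c['eye']
E
python3 - <<'E'
from h import *
z=np.load('top0.npz');p,d=z['p'],z['d'];P=cloud('top',d)
hsv=cv2.cvtColor(p,cv2.COLOR_RGB2HSV)
# print crop
x0,x1,y0,y1=170,360,145,235
cv2.imwrite('pics/crop_top.png',cv2.resize(p[y0:y1,x0:x1,::-1],None,fx=4,fy=4,interpolation=cv2.INTER_CUBIC))
bench=P[330:340,300:400]; print('bench z',np.median(P[235:250,200:300,2]))
# height map in rows
np.set_printoptions(linewidth=250)
Z=P[...,2]
print(Z[155:226:3,178:350:6].round().astype(int))
for u,v in((198,210),(320,213),(185,220),(342,222),(190,163),(342,171)): print(u,v,P[v,u].round(1))
E
```

```text
bench z -0.23751019610620006
[[  0  -1  -7   1  -1   1   0  -3  -4  -4  -1   3   0 -11   1  -5   1   1   5   3  -2   5  -3  -1  -1  -7  -3   8   9]
 [ -2  -6  -2   2   2   2   4  -1   0   3  -3   6 -10  -1  -7  -6  -4   1   2  -3   2   1  -5  -2   3  -2  -3  -6  -1]
 [ -2  -1   1  23  32  27   5  -2  -4  -1  -1  -3  -1  -2  -2  -1  -1   0  -6   6  -4  -1  -6  -2   1  -5   2  -9   0]
 [  2   3  31  31  29  27 -10   0   3  27  27  18  24  29  31   0   0  -2  -5  -6  -3   0  42  42  -2   2  -4  -4   3]
 [ -1   2  12 120  73   3   2  13  13  16  29  34  34  27  26  30  -5  -3  21  25  26  23  42  32  23  -5  -4   3  -3]
 [ -6   0 123 111  79   2   7   7   6  -1   6   5   3  87  84   5  11  25  24  33  21  29  35  40  32  -1  -4  22  -9]
 [ -2   2  72 119  80   6   4   5   8   2  10  -3  75  75  82   2  11   9   2   6   8  39  35  90  -1  12   8  24  -3]
 [  1  58  76 106  75   3  10   4   8   6  -4   6  80  84  80   5   0  12  10   8  10  48  31  90  30  33  30  -1   4]
 [ -8  63   5  71  70   8   9   4   9   5   2   7  64  80  77   6   5   6   3   5  11  58  33 101  37  43  30   2   4]

[... 1262 characters left out ...]
6  17  23  19  12  16  13  19  22  21  20  -3]
 [ -6   0   5   3  10   5  15  22   9   9  20   9  13  15   8  12  15  67  13  15  13  16  17  13  14  19  18  11  -5]
 [ -3  -4   0   1   6  -5  -2  -2   1   2  -5   6  -2  -8   5  11  12  21  11  22  16   5  15  16  13  20  15  10   6]
 [  1   5   2   1  -3   2  -3   0   3  -1  -1   0   1  -4  -1   3  -3   4  -2   0  -2  -4   0   5  12  16  11  15  -4]
 [ -8  -2   1   3  -3  -4  -3   1  -3   0   3   0   6   2  -6  -8  -1   0   7   0   1  -2  -3   0  -5   0   0  -6  -3]]
198 210 [459.1 210.9  15.4]
320 213 [ 439.8 -215.8   18.5]
185 220 [426.2 259.   -1.1]
342 222 [ 408.2 -295.    -2.1]
190 163 [624.2 236.7  31.7]
342 171 [ 585.4 -297.6   28.2]
```

View pics/crop_top.png

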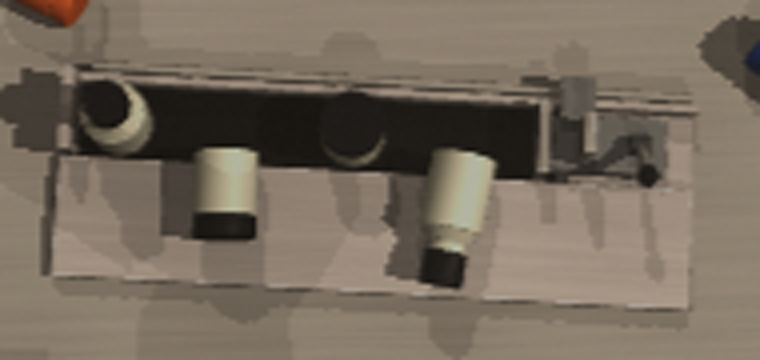

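The crop confirms the choice: white jar with body (195-258,150-215) and black lid below it, white bottle with body (430-495,150-235) and cap at (443,268). Both are on the deck and their caps point to the robot. Next I move the wrist camera over the rack for finer measurements.

```bash
cat >> h.py <<'E'
from scipy.spatial.transform import Rotation as Ro
def Rt(yaw,pitch=0): # degrees; pitch -90: pointing forward
    return (Ro.from_euler('z',yaw,degrees=True)*Ro.from_euler('y',pitch,degrees=True)).as_matrix()@np.diag([-1,1,-1.])
def plan(pos,R,N=None,frm=None):
    s=env.read_state()
    p0,R0=frm if frm else (np.array(s['eef_pos']),np.array(s['tool_rot']))
    rel=R0.T@R; w=Ro.from_matrix(rel).as_rotvec(); t=R0.T@(np.array(pos)-p0)
    if N is None: N=int(np.ceil(max(np.abs(w).max()/np.radians(7),np.linalg.norm(w)/np.radians(7),np.abs(t).max()/24,np.linalg.norm(t)/40,1)))
    r=Ro.from_rotvec(w/N).as_matrix(); S=sum(np.linalg.matrix_power(r,k) for k in range(N))
    tt=np.linalg.solve(S,t)
    print('rows',N,'rot',(w/N/2/np.pi).round(4).tolist(),'xyz',(tt/25).round(3).tolist())
def st():
    s=env.read_state(); R=np.array(s['tool_rot'])
    print('t',round(s['t'],2),'p',np.round(s['eef_pos'],1),'F',np.round(s['ft_force'],1),'w',round(s['width'],1),'g',round(s['grasp_force'],1),'q',np.round(s['q'],2),'z',R[:,2].round(3),'y',R[:,1].round(3))
E
python3 -c "
from h import *
plan([430,-20,260],Rt(-2),24)"
```

```text
rows 24 rot [-0.0, -0.0, -0.0028] xyz [-0.524, -0.757, -0.092]
```

Emit:
apply_moves(increments=[{"rotation":[0,0,-0.0028],"xyz":[-0.524,-0.757,-0.092],"gripper":0},{"rotation":[0,0,-0.0028],"xyz":[-0.524,-0.757,-0.092],"gripper":0},{"rotation":[0,0,-0.0028],"xyz":[-0.524,-0.757,-0.092],"gripper":0},{"rotation":[0,0,-0.0028],"xyz":[-0.524,-0.757,-0.092],"gripper":0},{"rotation":[0,0,-0.0028],"xyz":[-0.524,-0.757,-0.092],"gripper":0},{"rotation":[0,0,-0.0028],"xyz":[-0.524,-0.757,-0.092],"gripper":0},{"rotation":[0,0,-0.0028],"xyz":[-0.524,-0.757,-0.092],"gripper":0},{"rotation":[0,0,-0.0028],"xyz":[-0.524,-0.757,-0.092],"gripper":0}])

```text
t: 0.77
eef_pos: [279.2, 313.8, 223.5]
tool_rot: [[-0.952, 0.305, -0.001], [0.305, 0.952, -0.001], [0.0, -0.001, -1.0]]
ft_force: [0.7, -0.2, 0.1]
width: 93.7
grasp_force: 0.0
```

Emit:
apply_moves(increments=[{"rotation":[0,0,-0.0028],"xyz":[-0.524,-0.757,-0.092],"gripper":0},{"rotation":[0,0,-0.0028],"xyz":[-0.524,-0.757,-0.092],"gripper":0},{"rotation":[0,0,-0.0028],"xyz":[-0.524,-0.757,-0.092],"gripper":0},{"rotation":[0,0,-0.0028],"xyz":[-0.524,-0.757,-0.092],"gripper":0},{"rotation":[0,0,-0.0028],"xyz":[-0.524,-0.757,-0.092],"gripper":0},{"rotation":[0,0,-0.0028],"xyz":[-0.524,-0.757,-0.092],"gripper":0},{"rotation":[0,0,-0.0028],"xyz":[-0.524,-0.757,-0.092],"gripper":0},{"rotation":[0,0,-0.0028],"xyz":[-0.524,-0.757,-0.092],"gripper":0}])

```text
t: 1.43
eef_pos: [343.5, 141.5, 242.0]
tool_rot: [[-0.986, 0.169, -0.0], [0.169, 0.986, 0.0], [0.0, -0.0, -1.0]]
ft_force: [0.4, 0.5, 0.8]
width: 94.0
grasp_force: 0.0
```

Emit:
apply_moves(increments=[{"rotation":[0,0,-0.0028],"xyz":[-0.524,-0.757,-0.092],"gripper":0},{"rotation":[0,0,-0.0028],"xyz":[-0.524,-0.757,-0.092],"gripper":0},{"rotation":[0,0,-0.0028],"xyz":[-0.524,-0.757,-0.092],"gripper":0},{"rotation":[0,0,-0.0028],"xyz":[-0.524,-0.757,-0.092],"gripper":0},{"rotation":[0,0,-0.0028],"xyz":[-0.524,-0.757,-0.092],"gripper":0},{"rotation":[0,0,-0.0028],"xyz":[-0.524,-0.757,-0.092],"gripper":0},{"rotation":[0,0,-0.0028],"xyz":[-0.524,-0.757,-0.092],"gripper":0},{"rotation":[0,0,-0.0028],"xyz":[-0.524,-0.757,-0.092],"gripper":0}])

```text
t: 2.1
eef_pos: [431.4, -20.2, 260.3]
tool_rot: [[-1.0, 0.029, -0.001], [0.029, 1.0, 0.0], [0.001, 0.0, -1.0]]
ft_force: [0.5, 0.3, -0.9]
width: 94.2
grasp_force: 0.0
```

Run:
```python
from h import *
st()
s=env.read_state()
p,d=env.camera('wrist'); np.savez('w1.npz',p=p,d=d,pos=s['eef_pos'],R=s['tool_rot'])
cv2.imwrite('pics/w1.png',cv2.resize(p[:,:,::-1],(800,600),interpolation=cv2.INTER_CUBIC))
```

```text
t 2.1 p [431.4 -20.2 260.3] F [ 0.5  0.3 -0.9] w 94.2 g 0.0 q [-0.18 -0.18  1.52  0.    1.8  -1.72] z [-0.001  0.    -1.   ] y [0.029 1.    0.   ]
```

View pics/w1.png

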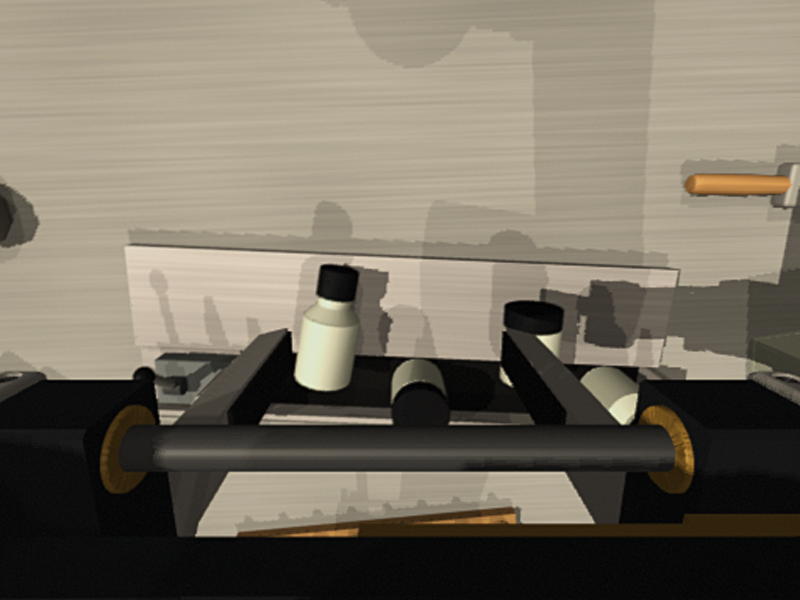

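The wrist view has its top towards the robot. It shows the deck front edge running (126,246)→(678,268), the tipped bottle with cap at (337,282) and base at (323,388), and the tipped jar's lid at (533,318). The lever ball is at (144,377). I'll fit the lines and axes by casting rays.

```bash
cat >> h.py <<'E'
def ray(name,uv,zp,pose=None):
    c=env.get_calibration(name);K=c['camera_matrix'];uv=np.atleast_2d(uv).astype(float)
    D=np.stack([(uv[:,0]-K[0,2])/K[0,0],-(uv[:,1]-K[1,2])/K[1,1],-np.ones(len(uv))],-1)
    if name=='wrist':
        H=c['hand_eye'];pos,R=pose;A=R@H[:3,:3];o=R@H[:3,3]+pos
    else: A=c['rotation'];o=c['eye']
    D=D@A.T; return o+D*((zp-o[2])/D[:,2])[:,None]
E
python3 - <<'E'
from h import *
z=np.load('w1.npz');p=z['p'];pose=(z['pos'],z['R']);g=cv2.cvtColor(p,cv2.COLOR_RGB2GRAY).astype(float)
hsv=cv2.cvtColor(p,cv2.COLOR_RGB2HSV).astype(int)
# front edge: strongest dark->bright transition near the line
pts=[]
for u in list(range(90,195,3))+list(range(235,430,3)):
    v0=(246+(u/.64-126)*22/552)*.64; c=g[int(v0)-6:int(v0)+8,u]; dd=np.diff(c); k=dd.argmax()
    pts.append((u,int(v0)-6+k+.5+.0))
def fitline(W):
    W=np.array(W); k=np.ones(len(W),bool)
    for _ in range(4):
        a=np.polyfit(W[k,1],W[k,0],1); r=np.abs(W[:,0]-np.polyval(a,W[:,1])); k=r<max(2*np.median(r),1)
    return a,k.sum(),np.median(r)
W=ray('wrist',pts,16,pose); print('front edge',fitline(W), 'y range corners',ray('wrist',[(126*.64,246*.64),(678*.64,268*.64)],16,pose).round(1))
# top camera: front edge
zt=np.load('top0.npz');gt=cv2.cvtColor(zt['p'],cv2.COLOR_RGB2GRAY).astype(float)
pt=[]
for u in range(188,338,2):
    v0=214+(u-182.5)*8.25/159.5; c=gt[int(v0)-4:int(v0)+6,u]; k=np.diff(c).argmin(); pt.append((u,int(v0)-4+k+.5))
Wt=ray('top',pt,16); print('top front',fitline(Wt),'corners',ray('top',[(182.5,214),(342,222.25)],16).round(1))
# inner deck edge (bright deck -> dark lane), wrist
pts=[]
for u in list(range(240,262))+list(range(280,320))+list(range(230,240)):
    v0=(347+(u/.64-134)*18/528)*.64; c=g[int(v0)-8:int(v0)+9,u]; dd=np.diff(c); pts.append((u,int(v0)-8+dd.argmin()+.5))
print('inner w',fitline(ray('wrist',pts,16,pose)))
# white bodies
S=hsv[...,1];V=hsv[...,2]
P=cloud('top',zt['d']);ht=cv2.cvtColor(zt['p'],cv2.COLOR_RGB2HSV).astype(int)
for nm,(a,b,c_,d_) in dict(jar=(215,237,180,207),bottle=(270,298,180,219)).items():
    m=np.zeros(P.shape[:2],bool);m[c_:d_,a:b]=True;m&=P[...,2]>35
    q=P[m]; mu=q.mean(0);w,v=np.linalg.eigh(np.cov(q[:,:2].T));ax=v[:,1];ax=ax*np.sign(-ax[0])
    t=(q[:,:2]-mu[:2])@ax
    print(nm,m.sum(),'mean',mu.round(1),'axis(to cap)',ax.round(3),'ext',np.percentile(t,[1,99]).round(1),'side',np.percentile((q[:,:2]-mu[:2])@v[:,0],[2,98]).round(1),'top z',np.percentile(q[:,2],80))
    print(' base/cap', (mu[:2]+ax*np.percentile(t,1)).round(1),(mu[:2]+ax*np.percentile(t,99)).round(1))
m=np.zeros(P.shape[:2],bool);m[150:190,180:345]=True
for nm,lo,hi in(('b cap',105,130),('tab/lever',80,104)):
    q=P[m&(P[...,2]>lo)&(P[...,2]<hi)]; q=q[q[:,1]<-200] if lo==80 else q; print(nm,len(q),q.mean(0).round(1))
E
```

```text
front edge (array([7.47080928e-02, 4.31370912e+02]), np.int64(100), np.float64(0.40549966868914566)) y range corners [[ 410.8 -290.5   16. ]
 [ 449.6  264.7   16. ]]
top front (array([7.65701275e-02, 4.29196062e+02]), np.int64(71), np.float64(0.8391578530048491)) corners [[ 446.1  265.1   16. ]
 [ 406.1 -291.6   16. ]]
inner w (array([7.49024092e-02, 5.38207607e+02]), np.int64(72), np.float64(0.5082375511861414))
jar 368 mean [508.2 109.4  81. ] axis(to cap) [-0.945 -0.328] ext [-43.4 101.6] side [-31.4  32.3] top z 70.7509718326884
 base/cap [549.2 123.7] [412.2  76.1]
bottle 478 mean [489.1 -83.6  78.9] axis(to cap) [-0.958  0.288] ext [-53.7  92.8] side [-27.9  25.1] top z 69.34496239481082
 base/cap [540.5 -99. ] [400.2 -56.8]
b cap 108 [581.5 205.3 118.8]
tab/lever 35 [ 536.8 -223.7   91. ]
```

```bash
cat > m.py <<'E'
from h import *
np.set_printoptions(linewidth=200)
w=np.load('w1.npz');t=np.load('top0.npz');pose=(w['pos'],w['R'])
def runs(p,v,u0,u1,f):
    m=f(p[v,u0:u1].astype(int)); c=cv2.connectedComponents(m[None].astype(np.uint8))[1][0]
    if not m.any(): return None
    k=np.bincount(c[c>0]).argmax(); i=np.where(c==k)[0]; return u0+i[0],u0+i[-1]+1,len(i)
body=lambda q:(q[:,0]-q[:,1]<9)&(q[:,1]>100)
black=lambda q:q.max(1)<60
print(w['p'][220,180:240:4].tolist()); print(t['p'][192,215:240:3].tolist())
def scan(nm,cam,p,vs,u0,u1,f):
    out=[]
    for v in vs:
        r=runs(p,v,u0,u1,f)
        if r: out.append(((r[0]+r[1]-1)/2,v)); 
        print(nm,v,r,end=' | ')
    W=ray(cam,out,44,pose); print(); print(W[:,:2].round(1).tolist()); return W
scan('wb body','wrist',w['p'],range(200,252,6),180,245,body)
scan('wb cap','wrist',w['p'],range(168,194,3),195,240,black)
scan('tb body','top',t['p'],range(182,206,3),270,300,body)
scan('tb cap','top',t['p'],range(206,219,2),270,296,black)
scan('tj body','top',t['p'],range(182,200,2),214,240,body)
scan('tj lid','top',t['p'],range(198,207,1),210,240,black)
scan('wj lid','wrist',w['p'],range(190,216,3),312,375,black)
P=cloud('top',t['d']);Z=P[...,2]
for nm,a in dict(tab=(166,174,310,320),ball=(184,194,327,338),wall=(160,183,176,188)).items():
    q=P[a[0]:a[1],a[2]:a[3]].reshape(-1,3); 
    lo,hi=(50,70) if nm=='wall' else (75,110)
    q=q[(q[:,2]>lo)&(q[:,2]<hi)]; print(nm,len(q),q.mean(0).round(1),q.std(0).round(1),q.min(0).round(),q.max(0).round())
E
python3 m.py
```

```text
[[7, 8, 9], [9, 6, 6], [204, 189, 170], [211, 205, 171], [224, 230, 197], [223, 230, 205], [223, 230, 200], [223, 224, 188], [216, 209, 175], [188, 183, 150], [154, 150, 122], [110, 106, 85], [82, 77, 67], [98, 91, 81], [102, 94, 83]]
[[72, 64, 57], [71, 65, 54], [118, 109, 88], [159, 150, 122], [178, 174, 145], [178, 171, 141], [152, 141, 116], [138, 123, 109], [144, 129, 114]]
wb body 200 (np.int64(195), np.int64(222), 27) | wb body 206 (np.int64(193), np.int64(223), 30) | wb body 212 (np.int64(192), np.int64(227), 35) | wb body 218 (np.int64(191), np.int64(226), 35) | wb body 224 (np.int64(191), np.int64(225), 34) | wb body 230 (np.int64(190), np.int64(223), 33) | wb body 236 (np.int64(189), np.int64(222), 33) | wb body 242 (np.int64(189), np.int64(221), 32) | wb body 248 (np.int64(198), np.int64(218), 20) | 
[[477.7, -91.1], [487.2, -92.6], [497.0, -90.9], [506.7, -93.2], [516.5, -94.6], [526.4, -97.7], [536.4, -100.0], [546.6, -101.5], [557.1, -97.5]]
wb cap 168 None | wb cap 171 (np.int64(205), np.int64(225), 20) | wb cap 174 (np.int64(205), np.int64(230), 25) | wb cap 177 (np.
[... 2372 characters left out ...]
np.int64(359), 36) | wj lid 199 (np.int64(323), np.int64(361), 38) | wj lid 202 (np.int64(323), np.int64(361), 38) | wj lid 205 (np.int64(323), np.int64(361), 38) | wj lid 208 (np.int64(323), np.int64(360), 37) | wj lid 211 (np.int64(325), np.int64(359), 34) | wj lid 214 (np.int64(322), np.int64(343), 21) | 
[[469.3, 154.3], [472.6, 106.4], [477.4, 109.6], [482.2, 111.4], [486.9, 111.6], [491.7, 111.9], [496.5, 111.3], [501.4, 112.3], [505.8, 97.9]]
tab 3 [ 569.6 -201.3   88.3] [0.8 2.6 4.4] [ 569. -204.   82.] [ 571. -198.   93.]
ball 22 [ 515.9 -246.4   92.5] [4.9 4.  3.8] [ 507. -253.   82.] [ 525. -240.   98.]
wall 64 [587.9 247.1  59.1] [20.4  3.3  3.5] [555. 242.  50.] [626. 254.  66.]
```

```bash
cat >> h.py <<'E'
def tcp(g,yaw,pitch,back=0): # TCP for a grasp point
    R=Rt(yaw,pitch); return np.array(g)+(19-back)*R[:,2],R
E
python3 - <<'E'
from h import *
T=tcp([505.5,110.5,44],-3,-45,100); print(T[0]); plan(*T,N=8)
# standing jar lid centre at z=81, bottle cap at 120
print(ray('top',[(258.25,175.5)],81), ray('top',[(196,170.5)],120))
E
```

```text
[448.30284501 113.49757587 101.27564928]
rows 8 rot [0.0001, -0.0156, 0.0004] xyz [0.229, 0.69, 0.781]
[[566.23710394  -2.48392921  81.        ]] [[580.51553491 203.80679181 120.        ]]
```

Emit:
apply_moves(increments=[{"rotation":[0,-0.0156,0.0004],"xyz":[0.23,0.69,0.78],"gripper":0},{"rotation":[0,-0.0156,0.0004],"xyz":[0.23,0.69,0.78],"gripper":0},{"rotation":[0,-0.0156,0.0004],"xyz":[0.23,0.69,0.78],"gripper":0},{"rotation":[0,-0.0156,0.0004],"xyz":[0.23,0.69,0.78],"gripper":0},{"rotation":[0,-0.0156,0.0004],"xyz":[0.23,0.69,0.78],"gripper":0},{"rotation":[0,-0.0156,0.0004],"xyz":[0.23,0.69,0.78],"gripper":0},{"rotation":[0,-0.0156,0.0004],"xyz":[0.23,0.69,0.78],"gripper":0},{"rotation":[0,-0.0156,0.0004],"xyz":[0.23,0.69,0.78],"gripper":0}])

```text
t: 2.82
eef_pos: [442.8, 115.6, 103.7]
tool_rot: [[-0.716, 0.05, 0.697], [0.041, 0.999, -0.029], [-0.697, 0.007, -0.717]]
ft_force: [1.1, -1.5, -0.8]
width: 93.9
grasp_force: 0.0
```

Run:
```python
from h import *
st()
T=tcp([505.5,110.5,44],-3,-45,0); print(T[0]); plan(*T,N=6)
s=env.read_state();q=s['q'];R=np.array(s['tool_rot']);p=np.array(s['eef_pos'])
# wrist centre by planar model
w=412*np.array([np.sin(q[1]),np.cos(q[1])])+514*np.array([np.sin(q[1]+q[2]),np.cos(q[1]+q[2])])
print('model wrist r, z-d1',w,'sum',q[1]+q[2]+q[4]); 
for L in(200,250,300,350,400): 
    c=p-L*R[:,2]; print(L,np.hypot(c[0],c[1]).round(),c[2].round(), 'd1',(c[2]-w[1]).round(),L-263)
```

```text
t 2.82 p [442.8 115.6 103.7] F [ 1.1 -1.5 -0.8] w 93.9 g 0.0 q [ 0.32 -0.6   2.31 -0.38  0.73 -1.  ] z [ 0.697 -0.029 -0.717] y [0.05  0.999 0.007]
[518.9166166  109.79686492  30.56497116]
rows 6 rot [0.0002, -0.0004, -0.0001] xyz [-0.021, -0.015, 0.705]
model wrist r, z-d1 [276.94797461 269.70784396] sum 2.4408085117734797
200 327.0 247.0 d1 -23.0 -63
250 295.0 283.0 d1 13.0 -13
300 265.0 319.0 d1 49.0 37
350 235.0 355.0 d1 85.0 87
400 208.0 390.0 d1 121.0 137
```

Emit:
apply_moves(increments=[{"rotation":[0,-0.0004,0],"xyz":[-0.02,-0.015,0.705],"gripper":0},{"rotation":[0,-0.0004,0],"xyz":[-0.02,-0.015,0.705],"gripper":0},{"rotation":[0,-0.0004,0],"xyz":[-0.02,-0.015,0.705],"gripper":0},{"rotation":[0,-0.0004,0],"xyz":[-0.02,-0.015,0.705],"gripper":0},{"rotation":[0,0,0],"xyz":[0,0,0],"gripper":0}])

```text
t: 3.23
eef_pos: [493.6, 110.2, 52.5]
tool_rot: [[-0.716, 0.052, 0.696], [0.04, 0.999, -0.034], [-0.697, 0.004, -0.717]]
ft_force: [-0.1, -0.0, -0.2]
width: 93.9
grasp_force: 0.0
```

Run:
```python
from h import *
st()
T=tcp([505.5,110.5,44],-3,-45,0); plan(*T,N=2)
s=env.read_state()
p,d=env.camera('wrist'); np.savez('w2.npz',p=p,d=d,pos=s['eef_pos'],R=s['tool_rot'])
cv2.imwrite('pics/w2.png',p[:,:,::-1])
```

```text
t 3.23 p [493.6 110.2  52.5] F [-0.1 -0.  -0.2] w 93.9 g 0.0 q [ 0.25 -0.37  2.29 -0.43  0.51 -0.97] z [ 0.696 -0.034 -0.717] y [0.052 0.999 0.004]
rows 2 rot [0.0002, -0.0011, -0.0002] xyz [-0.055, 0.018, 0.667]
```

View pics/w2.png

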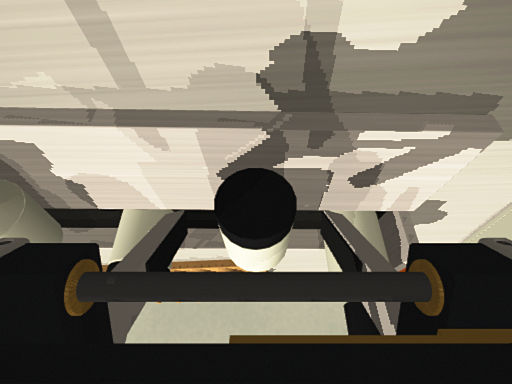

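The jar is centred between the fingers (lid centre at (255,208), fingers at about 150 and 360). I move in the last 33 mm and close.

Emit:
apply_moves(increments=[{"rotation":[0,-0.001,0],"xyz":[-0.05,0.018,0.667],"gripper":0},{"rotation":[0,-0.001,0],"xyz":[-0.05,0.018,0.667],"gripper":0},{"rotation":[0,0,0],"xyz":[0,0,0],"gripper":0.3},{"rotation":[0,0,0],"xyz":[0,0,0],"gripper":1},{"rotation":[0,0,0],"xyz":[0,0,0],"gripper":1},{"rotation":[0,0,0],"xyz":[0,0,0],"gripper":1},{"rotation":[0,0,0],"xyz":[0,0,0],"gripper":1},{"rotation":[0,0,0],"xyz":[0,0,0],"gripper":1}])

```text
t: 3.95
eef_pos: [520.2, 110.5, 35.4]
tool_rot: [[-0.701, 0.051, 0.711], [0.04, 0.999, -0.032], [-0.712, 0.006, -0.703]]
ft_force: [-0.2, -0.7, 0.5]
width: 57.3
grasp_force: 0.0
```

Run:
```python
from h import *
st()
s=env.read_state(); p0=np.array(s['eef_pos']);R0=np.array(s['tool_rot'])
g=p0-19*R0[:,2]; print('g',g)
A=g+[-30,-5,110]; TA=A+19*R0[:,2]; plan(TA,R0,N=5)
# rotate to pitch +45 about grasp point, moving it to above target
B=np.array([570,103,165]); T=tcp(B,-4.3,44); print(T[0]); plan(*T,N=15,frm=(TA,R0))
```

```text
t 3.95 p [520.2 110.5  35.4] F [-0.2 -0.7  0.5] w 57.3 g 0.0 q [ 0.23 -0.26  2.28 -0.52  0.41 -0.89] z [ 0.711 -0.032 -0.703] y [0.051 0.999 0.006]
g [506.71331357 111.13806801  48.75145467]
rows 5 rot [0.0, 0.0, 0.0] xyz [-0.459, -0.047, -0.788]
[556.838643   103.9896074  151.33254379]
rows 15 rot [0.0001, 0.0165, 0.0003] xyz [-0.198, 0.007, -0.005]
```

Emit:
apply_moves(increments=[{"rotation":[0,0,0],"xyz":[0.128,0,0.126],"gripper":0.3},{"rotation":[0,0,0],"xyz":[0,0,0],"gripper":1},{"rotation":[0,0,0],"xyz":[0,0,0],"gripper":1},{"rotation":[0,0,0],"xyz":[0,0,0],"gripper":1},{"rotation":[0,0,0],"xyz":[0,0,0],"gripper":1}])

```text
t: 4.37
eef_pos: [519.7, 110.2, 29.3]
tool_rot: [[-0.703, 0.052, 0.709], [0.04, 0.999, -0.033], [-0.71, 0.005, -0.704]]
ft_force: [-0.3, 1.3, -1.3]
width: 55.5
grasp_force: 29.9
```

Run:
```python
from h import *
st()
s=env.read_state(); p0=np.array(s['eef_pos']);R0=np.array(s['tool_rot'])
g=p0-19*R0[:,2]; print('g',g)
A=g+[-30,-5,110]; TA=A+19*R0[:,2]; plan(TA,R0,N=5)
B=np.array([570,103,165]); T=tcp(B,-4.3,44); print(T[0]); plan(*T,N=15,frm=(TA,R0))
```

```text
t 4.37 p [519.7 110.2  29.3] F [-0.3  1.3 -1.3] w 55.5 g 29.9 q [ 0.23 -0.25  2.28 -0.53  0.39 -0.87] z [ 0.709 -0.033 -0.704] y [0.052 0.999 0.005]
g [506.27063743 110.87479345  42.73389958]
rows 5 rot [0.0, 0.0, 0.0] xyz [-0.457, -0.048, -0.789]
[556.838643   103.9896074  151.33254379]
rows 15 rot [0.0001, 0.0165, 0.0003] xyz [-0.2, 0.008, -0.023]
```

Emit:
apply_moves(increments=[{"rotation":[0,0,0],"xyz":[-0.457,-0.048,-0.789],"gripper":1},{"rotation":[0,0,0],"xyz":[-0.457,-0.048,-0.789],"gripper":1},{"rotation":[0,0,0],"xyz":[-0.457,-0.048,-0.789],"gripper":1},{"rotation":[0,0,0],"xyz":[-0.457,-0.048,-0.789],"gripper":1},{"rotation":[0,0,0],"xyz":[-0.457,-0.048,-0.789],"gripper":1},{"rotation":[0,0.0165,0.0003],"xyz":[-0.2,0.008,-0.023],"gripper":1},{"rotation":[0,0.0165,0.0003],"xyz":[-0.2,0.008,-0.023],"gripper":1},{"rotation":[0,0.0165,0.0003],"xyz":[-0.2,0.008,-0.023],"gripper":1}])

```text
t: 5.03
eef_pos: [499.8, 105.8, 152.2]
tool_rot: [[-0.887, 0.055, 0.459], [0.053, 0.998, -0.016], [-0.459, 0.01, -0.888]]
ft_force: [0.1, -0.2, -1.7]
width: 55.7
grasp_force: 29.9
```

Emit:
apply_moves(increments=[{"rotation":[0,0.0165,0.0003],"xyz":[-0.2,0.008,-0.023],"gripper":1},{"rotation":[0,0.0165,0.0003],"xyz":[-0.2,0.008,-0.023],"gripper":1},{"rotation":[0,0.0165,0.0003],"xyz":[-0.2,0.008,-0.023],"gripper":1},{"rotation":[0,0.0165,0.0003],"xyz":[-0.2,0.008,-0.023],"gripper":1},{"rotation":[0,0.0165,0.0003],"xyz":[-0.2,0.008,-0.023],"gripper":1},{"rotation":[0,0.0165,0.0003],"xyz":[-0.2,0.008,-0.023],"gripper":1},{"rotation":[0,0.0165,0.0003],"xyz":[-0.2,0.008,-0.023],"gripper":1}])

```text
t: 5.62
eef_pos: [534.7, 104.4, 160.8]
tool_rot: [[-0.967, 0.069, -0.246], [0.064, 0.998, 0.027], [0.247, 0.01, -0.969]]
ft_force: [-0.5, -1.5, -1.4]
width: 55.4
grasp_force: 29.9
```

Run:
```python
from h import *
st()
B=np.array([570,103,165]); T=tcp(B,-4.3,44); plan(*T,N=5)
```

```text
t 5.62 p [534.7 104.4 160.8] F [-0.5 -1.5 -1.4] w 55.4 g 29.9 q [ 0.06  0.28  1.26  0.04  1.85 -1.43] z [-0.246  0.027 -0.969] y [0.069 0.998 0.01 ]
rows 5 rot [0.0002, 0.0165, 0.0003] xyz [-0.195, 0.009, -0.01]
```

Emit:
apply_moves(increments=[{"rotation":[0,0.017,0.0003],"xyz":[-0.195,0.009,-0.01],"gripper":1},{"rotation":[0,0.017,0.0003],"xyz":[-0.195,0.009,-0.01],"gripper":1},{"rotation":[0,0.017,0.0003],"xyz":[-0.195,0.009,-0.01],"gripper":1},{"rotation":[0,0.017,0.0003],"xyz":[-0.195,0.009,-0.01],"gripper":1},{"rotation":[0,0.017,0.0003],"xyz":[-0.195,0.009,-0.01],"gripper":1},{"rotation":[0,0,0],"xyz":[0,0,0],"gripper":1}])

```text
t: 6.12
eef_pos: [556.6, 103.4, 137.9]
tool_rot: [[-0.695, 0.079, -0.714], [0.053, 0.997, 0.058], [0.717, 0.003, -0.697]]
ft_force: [-0.4, -0.1, -5.6]
width: 55.5
grasp_force: 29.9
```

Run:
```python
from h import *
st()
s=env.read_state(); R=np.array(s['tool_rot']); print('g',np.array(s['eef_pos'])-19*R[:,2])
p,d=env.camera('scene'); np.savez('s1.npz',p=p,d=d)
cv2.imwrite('pics/s1.png',cv2.resize(p[120:260,150:380,::-1],None,fx=3,fy=3,interpolation=cv2.INTER_CUBIC))
```

```text
t 6.12 p [556.6 103.4 137.9] F [-0.4 -0.1 -5.6] w 55.5 g 29.9 q [ 0.03  0.76  0.8   0.12  2.37 -1.41] z [-0.714  0.058 -0.697] y [0.079 0.997 0.003]
g [570.12966944 102.29485937 151.18725405]
```

View pics/s1.png

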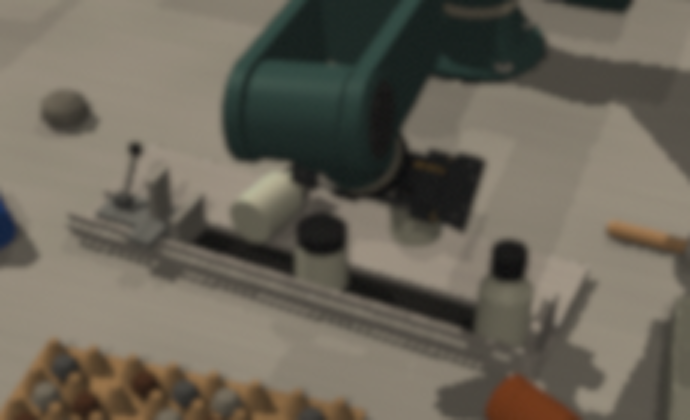

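The jar hangs upright under the gripper (crop (415,225)), and the gap between the jar at (322,250) and the bottle at (505,290) is free. I move it over the lane centre and lower it.

Run:
```python
from h import *
T=tcp([577.6,103,72],-4.5,45.3); plan(*T,N=6)
```

```text
rows 6 rot [0.0001, -0.0001, 0.0001] xyz [-0.431, 0.006, 0.349]
```

Emit:
apply_moves(increments=[{"rotation":[0,0,0],"xyz":[-0.431,0.006,0.349],"gripper":1},{"rotation":[0,0,0],"xyz":[-0.431,0.006,0.349],"gripper":1},{"rotation":[0,0,0],"xyz":[-0.431,0.006,0.349],"gripper":1},{"rotation":[0,0,0],"xyz":[-0.431,0.006,0.349],"gripper":1},{"rotation":[0,0,0],"xyz":[-0.431,0.006,0.349],"gripper":1},{"rotation":[0,0,0],"xyz":[-0.431,0.006,0.349],"gripper":1},{"rotation":[0,0,0],"xyz":[0,0,0],"gripper":1},{"rotation":[0,0,0],"xyz":[0,0,0],"gripper":1}])

```text
t: 6.83
eef_pos: [564.1, 104.9, 67.0]
tool_rot: [[-0.707, 0.077, -0.703], [0.051, 0.997, 0.058], [0.706, 0.005, -0.708]]
ft_force: [-0.1, 0.4, -0.5]
width: 55.4
grasp_force: 29.9
```

Run:
```python
from h import *
st()
s=env.read_state(); R=np.array(s['tool_rot']); print('g',np.array(s['eef_pos'])-19*R[:,2])
T=tcp([577.6,103,51],-4.5,45); plan(*T,N=4)
p,d=env.camera('top'); np.savez('t1.npz',p=p,d=d)
cv2.imwrite('pics/t1.png',cv2.resize(p[140:235,170:360,::-1],None,fx=4,fy=4,interpolation=cv2.INTER_CUBIC))
```

```text
t 6.83 p [564.1 104.9  67. ] F [-0.1  0.4 -0.5] w 55.4 g 29.9 q [ 0.03  0.81  0.86  0.11  2.25 -1.43] z [-0.703  0.058 -0.708] y [0.077 0.997 0.005]
g [577.47950941 103.7577624   80.45293751]
rows 4 rot [0.0001, 0.0001, 0.0002] xyz [-0.209, -0.009, 0.207]
```

View pics/t1.png

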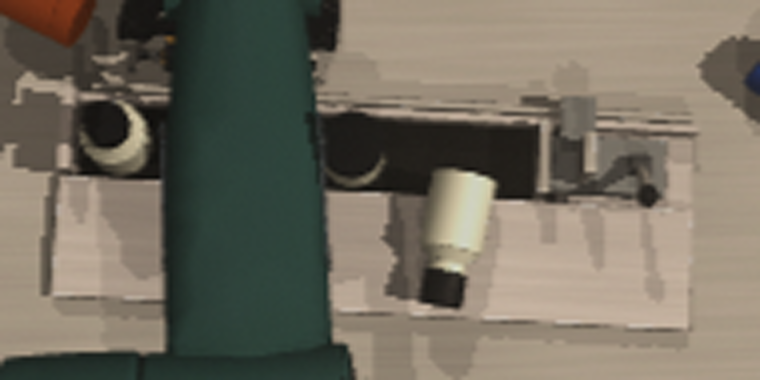

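The arm hides the jar, but the standing bottle (118,135), standing jar (352,150) and tipped bottle (460,235) have not moved. I go down slowly and watch the force.

Emit:
apply_moves(increments=[{"rotation":[0,0,0],"xyz":[-0.226,-0.008,0.226],"gripper":1},{"rotation":[0,0,0],"xyz":[-0.226,-0.008,0.226],"gripper":1},{"rotation":[0,0,0],"xyz":[-0.226,-0.008,0.226],"gripper":1},{"rotation":[0,0,0],"xyz":[0,0,0],"gripper":1},{"rotation":[0,0,0],"xyz":[0,0,0],"gripper":1}])

```text
t: 7.3
eef_pos: [564.4, 104.3, 43.1]
tool_rot: [[-0.707, 0.077, -0.703], [0.051, 0.997, 0.058], [0.705, 0.005, -0.709]]
ft_force: [-0.4, 0.6, -1.6]
width: 55.6
grasp_force: 29.9
```

Emit:
apply_moves(increments=[{"rotation":[0,0,0],"xyz":[-0.06,0,0.06],"gripper":1},{"rotation":[0,0,0],"xyz":[-0.06,0,0.06],"gripper":1},{"rotation":[0,0,0],"xyz":[0,0,0],"gripper":1}])

```text
t: 7.55
eef_pos: [565.0, 104.4, 39.6]
tool_rot: [[-0.709, 0.077, -0.701], [0.051, 0.997, 0.058], [0.704, 0.005, -0.71]]
ft_force: [-0.3, 0.5, -1.5]
width: 55.4
grasp_force: 29.9
```

Run:
```python
from h import *
st()
s=env.read_state(); R=np.array(s['tool_rot']); print('g',np.array(s['eef_pos'])-19*R[:,2])
p,d=env.camera('scene'); np.savez('s2.npz',p=p,d=d)
P=cloud('scene',d)
# visible jar points in lane
m=(np.abs(P[...,1]-103)<40)&(np.abs(P[...,0]-585)<45)&(P[...,2]>25)&(P[...,2]<95)
w=m&(p.min(2)>90); print(w.sum())
v,u=np.where(w); 
if len(v): print(u.min(),u.max(),v.min(),v.max()); q=P[w]; print(q.mean(0).round(1),np.percentile(q,[2,98],axis=0).round(1))
```

```text
t 7.55 p [565.  104.4  39.6] F [-0.3  0.5 -1.5] w 55.4 g 29.9 q [ 0.03  0.83  0.87  0.1   2.21 -1.43] z [-0.701  0.058 -0.71 ] y [0.077 0.997 0.005]
g [578.34825851 103.30554749  53.12701705]
5
270 279 222 224
[617.6  80.4  30.3] [[609.3  65.3  26.9]
 [625.4  91.3  33.3]]
```

Emit:
apply_moves(increments=[{"rotation":[0,0,0],"xyz":[-0.05,0,0.05],"gripper":1},{"rotation":[0,0,0],"xyz":[-0.02,0,0.02],"gripper":1},{"rotation":[0,0,0],"xyz":[0,0,0],"gripper":1}])

```text
t: 7.85
eef_pos: [565.2, 104.5, 38.9]
tool_rot: [[-0.709, 0.077, -0.701], [0.051, 0.997, 0.058], [0.703, 0.006, -0.711]]
ft_force: [-0.4, -0.1, 4.4]
width: 55.5
grasp_force: 29.9
```

Emit:
apply_moves(increments=[{"rotation":[0,0,0],"xyz":[-0.05,0,0.05],"gripper":1},{"rotation":[0,0,0],"xyz":[0,0,0],"gripper":1}])

```text
t: 8.02
eef_pos: [565.2, 104.5, 38.8]
tool_rot: [[-0.709, 0.076, -0.701], [0.05, 0.997, 0.058], [0.704, 0.006, -0.711]]
ft_force: [0.5, 1.3, 9.3]
width: 55.5
grasp_force: 29.9
```

Emit:
apply_moves(increments=[{"rotation":[0,0,0],"xyz":[0,0,0],"gripper":0.3},{"rotation":[0,0,0],"xyz":[0,0,0],"gripper":0.15},{"rotation":[0,0,0],"xyz":[0,0,0],"gripper":0.15},{"rotation":[0,0,0],"xyz":[0,0,0],"gripper":0.15},{"rotation":[0,0,0],"xyz":[0,0,0],"gripper":0.15}])

```text
t: 8.43
eef_pos: [564.7, 104.4, 34.9]
tool_rot: [[-0.708, 0.077, -0.702], [0.051, 0.997, 0.058], [0.705, 0.005, -0.71]]
ft_force: [0.1, -0.2, 0.0]
width: 79.3
grasp_force: 0.0
```

Emit:
apply_moves(increments=[{"rotation":[0,0,0],"xyz":[0.2,0,-0.2],"gripper":0.15},{"rotation":[0,0,0],"xyz":[0.4,0,-0.4],"gripper":0.15},{"rotation":[0,0,0],"xyz":[0.7,0,-0.7],"gripper":0.15},{"rotation":[0,0,0],"xyz":[0.7,0,-0.7],"gripper":0.15},{"rotation":[0,0,0],"xyz":[0.7,0,-0.7],"gripper":0.15},{"rotation":[0,0,0],"xyz":[0.7,0,-0.7],"gripper":0.15},{"rotation":[0,0,0],"xyz":[0.7,0,-0.7],"gripper":0}])

```text
t: 9.02
eef_pos: [564.2, 103.7, 183.5]
tool_rot: [[-0.71, 0.077, -0.7], [0.051, 0.997, 0.058], [0.703, 0.006, -0.712]]
ft_force: [-0.4, 0.9, -0.6]
width: 83.9
grasp_force: 0.0
```

Run:
```python
from h import *
st()
p,d=env.camera('scene'); np.savez('s3.npz',p=p,d=d)
cv2.imwrite('pics/s3.png',cv2.resize(p[120:260,150:380,::-1],None,fx=3,fy=3,interpolation=cv2.INTER_CUBIC))
f=[545,-101];a=np.array([-.970,.2425]);G=[545+a[0]*50,-101+a[1]*50,43.5]
T=tcp(G,-14,-45,100); print(T[0]); plan(*T)
```

```text
t 9.02 p [564.2 103.7 183.5] F [-0.4  0.9 -0.6] w 83.9 g 0.0 q [ 0.03  0.75  0.72  0.13  2.44 -1.4 ] z [-0.7    0.058 -0.712] y [0.077 0.997 0.006]
[440.92568229 -75.01876636 100.77564928]
rows 13 rot [0.0001, -0.019, 0.0023] xyz [0.309, -0.589, 0.33]
```

View pics/s3.png

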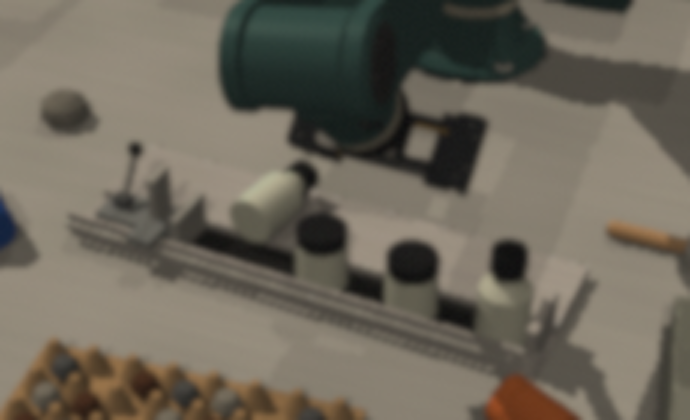

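The jar stands upright in the lane at crop (412,280), in line with the other jar (322,250) and the bottle (505,290). The bottle still lies at (265,205). Next is the bottle, going through a raised waypoint.

Run:
```python
from h import *
W=([470,-10,190],Rt(-9,0)); plan(*W,N=8)
T=tcp([496.5,-88.9,43],-14,-45,90); print(T[0]); plan(*T,N=8,frm=W)
```

```text
rows 8 rot [-0.0005, -0.0153, 0.0016] xyz [0.383, -0.618, 0.173]
[447.78670917 -76.75441248  93.20458146]
rows 8 rot [0.0007, -0.0156, 0.0016] xyz [0.211, -0.344, 0.454]
```

Emit:
apply_moves(increments=[{"rotation":[-0.0005,-0.0153,0.0016],"xyz":[0.383,-0.618,0.173],"gripper":0},{"rotation":[-0.0005,-0.0153,0.0016],"xyz":[0.383,-0.618,0.173],"gripper":0},{"rotation":[-0.0005,-0.0153,0.0016],"xyz":[0.383,-0.618,0.173],"gripper":0},{"rotation":[-0.0005,-0.0153,0.0016],"xyz":[0.383,-0.618,0.173],"gripper":0},{"rotation":[-0.0005,-0.0153,0.0016],"xyz":[0.383,-0.618,0.173],"gripper":0},{"rotation":[-0.0005,-0.0153,0.0016],"xyz":[0.383,-0.618,0.173],"gripper":0},{"rotation":[-0.0005,-0.0153,0.0016],"xyz":[0.383,-0.618,0.173],"gripper":0},{"rotation":[-0.0005,-0.0153,0.0016],"xyz":[0.383,-0.618,0.173],"gripper":0}])

```text
t: 9.73
eef_pos: [468.9, -10.6, 184.9]
tool_rot: [[-0.987, 0.158, -0.003], [0.158, 0.987, -0.002], [0.003, -0.002, -1.0]]
ft_force: [-0.3, 0.2, 0.5]
width: 94.2
grasp_force: 0.0
```

Run:
```python
from h import *
st()
T=tcp([496.5,-88.9,43],-14,-45,90); print(T[0]); plan(*T,N=8)
```

```text
t 9.73 p [468.9 -10.6 184.9] F [-0.3  0.2  0.5] w 94.2 g 0.0 q [-0.14 -0.09  1.59 -0.    1.65 -1.55] z [-0.003 -0.002 -1.   ] y [ 0.158  0.987 -0.002]
[447.78670917 -76.75441248  93.20458146]
rows 8 rot [0.0006, -0.0157, 0.0016] xyz [0.196, -0.339, 0.432]
```

Emit:
apply_moves(increments=[{"rotation":[0.0006,-0.0157,0.0016],"xyz":[0.196,-0.339,0.432],"gripper":0},{"rotation":[0.0006,-0.0157,0.0016],"xyz":[0.196,-0.339,0.432],"gripper":0},{"rotation":[0.0006,-0.0157,0.0016],"xyz":[0.196,-0.339,0.432],"gripper":0},{"rotation":[0.0006,-0.0157,0.0016],"xyz":[0.196,-0.339,0.432],"gripper":0},{"rotation":[0.0006,-0.0157,0.0016],"xyz":[0.196,-0.339,0.432],"gripper":0},{"rotation":[0.0006,-0.0157,0.0016],"xyz":[0.196,-0.339,0.432],"gripper":0},{"rotation":[0.0006,-0.0157,0.0016],"xyz":[0.196,-0.339,0.432],"gripper":0},{"rotation":[0.0006,-0.0157,0.0016],"xyz":[0.196,-0.339,0.432],"gripper":0}])

```text
t: 10.4
eef_pos: [447.4, -76.2, 92.7]
tool_rot: [[-0.686, 0.24, 0.687], [0.169, 0.971, -0.171], [-0.708, -0.001, -0.706]]
ft_force: [-0.5, -0.1, 0.1]
width: 94.2
grasp_force: 0.0
```

Run:
```python
from h import *
st()
T=tcp([496.5,-88.9,43],-14,-45,0); print(T[0]); plan(*T,N=6)
s=env.read_state();pose=(np.array(s['eef_pos']),np.array(s['tool_rot']))
p,d=env.camera('wrist'); cv2.imwrite('pics/w3.png',p[:,:,::-1])
```

```text
t 10.4 p [447.4 -76.2  92.7] F [-0.5 -0.1  0.1] w 94.2 g 0.0 q [-0.36 -0.69  2.38  0.13  0.67 -1.75] z [ 0.687 -0.171 -0.706] y [ 0.24   0.971 -0.001]
[509.53595107 -92.15022765  29.56497116]
rows 6 rot [0.0, 0.0, 0.0001] xyz [-0.004, -0.003, 0.6]
```

View pics/w3.png

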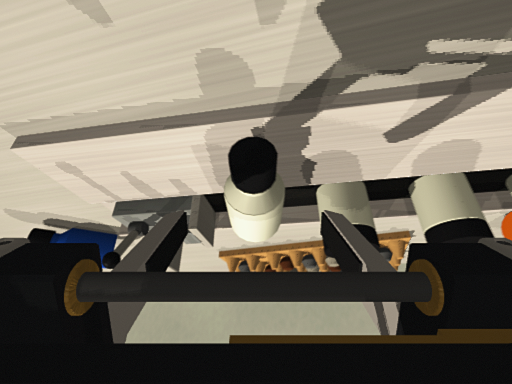

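The bottle is centred and aligned with the tool (cap (253,165), body (255,205), fingers at 150/350). I move in and check the height before closing.

Emit:
apply_moves(increments=[{"rotation":[0,0,0],"xyz":[0,0,0.6],"gripper":0},{"rotation":[0,0,0],"xyz":[0,0,0.6],"gripper":0},{"rotation":[0,0,0],"xyz":[0,0,0.6],"gripper":0},{"rotation":[0,0,0],"xyz":[0,0,0.6],"gripper":0},{"rotation":[0,0,0],"xyz":[0,0,0.6],"gripper":0},{"rotation":[0,0,0],"xyz":[0,0,0.6],"gripper":0.2},{"rotation":[0,0,0],"xyz":[0,0,0],"gripper":0.2}])

```text
t: 11.03
eef_pos: [509.7, -91.0, 26.2]
tool_rot: [[-0.694, 0.239, 0.679], [0.171, 0.971, -0.167], [-0.699, 0.001, -0.715]]
ft_force: [0.4, 1.3, -0.4]
width: 83.9
grasp_force: 0.0
```

Run:
```python
from h import *
st()
T=tcp([496.5,-88.9,43],-14,-45,0); plan(*T,N=1)
```

```text
t 11.03 p [509.7 -91.   26.2] F [ 0.4  1.3 -0.4] w 83.9 g 0.0 q [-0.33 -0.33  2.33  0.17  0.37 -1.79] z [ 0.679 -0.167 -0.715] y [0.239 0.971 0.001]
rows 1 rot [0.0004, -0.0017, 0.0002] xyz [-0.098, -0.047, -0.092]
```

Emit:
apply_moves(increments=[{"rotation":[0,-0.0017,0],"xyz":[-0.098,-0.047,-0.092],"gripper":0.2},{"rotation":[0,0,0],"xyz":[0,0,0],"gripper":1},{"rotation":[0,0,0],"xyz":[0,0,0],"gripper":1},{"rotation":[0,0,0],"xyz":[0,0,0],"gripper":1},{"rotation":[0,0,0],"xyz":[0,0,0],"gripper":1},{"rotation":[0,0,0],"xyz":[0,0,0],"gripper":1},{"rotation":[0,0,0],"xyz":[0,0,0],"gripper":1}])

```text
t: 11.62
eef_pos: [509.1, -92.4, 31.6]
tool_rot: [[-0.682, 0.24, 0.691], [0.168, 0.971, -0.171], [-0.711, -0.0, -0.703]]
ft_force: [-4.6, 1.6, 5.3]
width: 55.6
grasp_force: 29.9
```

Run:
```python
from h import *
st()
s=env.read_state(); p0=np.array(s['eef_pos']);R0=np.array(s['tool_rot'])
g=p0-19*R0[:,2]; print('g',g)
A=g+[-30,3,115]; TA=A+19*R0[:,2]; plan(TA,R0,N=5)
pit=-np.degrees(np.arctan2(np.hypot(*R0[:2,2]),-R0[2,2])); print('pitch',pit)
T=tcp([555,-93,170],-4.3,pit+90); print(T[0]); plan(*T,N=15,frm=(TA,R0))
```

```text
t 11.62 p [509.1 -92.4  31.6] F [-4.6  1.6  5.3] w 55.6 g 29.9 q [-0.33 -0.34  2.34  0.18  0.36 -1.81] z [ 0.691 -0.171 -0.703] y [ 0.24   0.971 -0.   ]
g [495.93678522 -89.19881708  44.96393323]
rows 5 rot [0.0, 0.0, 0.0] xyz [-0.487, -0.035, -0.816]
pitch -45.353046950778264
[541.68559414 -91.99888479 156.48244235]
rows 15 rot [-0.0, 0.0166, -0.002] xyz [-0.186, 0.02, -0.019]
```

Emit:
apply_moves(increments=[{"rotation":[0,0,0],"xyz":[-0.487,-0.035,-0.816],"gripper":1},{"rotation":[0,0,0],"xyz":[-0.487,-0.035,-0.816],"gripper":1},{"rotation":[0,0,0],"xyz":[-0.487,-0.035,-0.816],"gripper":1},{"rotation":[0,0,0],"xyz":[-0.487,-0.035,-0.816],"gripper":1},{"rotation":[0,0,0],"xyz":[-0.487,-0.035,-0.816],"gripper":1},{"rotation":[0,0.0166,-0.002],"xyz":[-0.186,0.02,-0.03],"gripper":1},{"rotation":[0,0.0166,-0.002],"xyz":[-0.186,0.02,-0.03],"gripper":1},{"rotation":[0,0.0166,-0.002],"xyz":[-0.186,0.02,-0.03],"gripper":1}])

```text
t: 12.28
eef_pos: [487.1, -90.0, 156.7]
tool_rot: [[-0.873, 0.211, 0.44], [0.177, 0.977, -0.116], [-0.455, -0.023, -0.89]]
ft_force: [0.5, 0.3, -1.0]
width: 55.6
grasp_force: 29.9
```

Emit:
apply_moves(increments=[{"rotation":[0,0.0166,-0.002],"xyz":[-0.186,0.02,-0.03],"gripper":1},{"rotation":[0,0.0166,-0.002],"xyz":[-0.186,0.02,-0.03],"gripper":1},{"rotation":[0,0.0166,-0.002],"xyz":[-0.186,0.02,-0.03],"gripper":1},{"rotation":[0,0.0166,-0.002],"xyz":[-0.186,0.02,-0.03],"gripper":1},{"rotation":[0,0.0166,-0.002],"xyz":[-0.186,0.02,-0.03],"gripper":1},{"rotation":[0,0.0166,-0.002],"xyz":[-0.186,0.02,-0.03],"gripper":1},{"rotation":[0,0.0166,-0.002],"xyz":[-0.186,0.02,-0.03],"gripper":1}])

```text
t: 12.87
eef_pos: [519.6, -91.7, 165.9]
tool_rot: [[-0.957, 0.126, -0.261], [0.13, 0.992, 0.002], [0.259, -0.032, -0.965]]
ft_force: [1.5, -0.5, -1.4]
width: 55.6
grasp_force: 29.9
```

Run:
```python
from h import *
st()
T=tcp([555,-93,165],-4.3,44.6); plan(*T,N=5)
```

```text
t 12.87 p [519.6 -91.7 165.9] F [ 1.5 -0.5 -1.4] w 55.6 g 29.9 q [-0.24  0.25  1.28 -0.06  1.86 -1.69] z [-0.261  0.002 -0.965] y [ 0.126  0.992 -0.032]
rows 5 rot [-0.0001, 0.0164, -0.0019] xyz [-0.212, 0.019, 0.023]
```

Emit:
apply_moves(increments=[{"rotation":[0,0.0164,-0.0019],"xyz":[-0.212,0.019,0.023],"gripper":1},{"rotation":[0,0.0164,-0.0019],"xyz":[-0.212,0.019,0.023],"gripper":1},{"rotation":[0,0.0164,-0.0019],"xyz":[-0.212,0.019,0.023],"gripper":1},{"rotation":[0,0.0164,-0.0019],"xyz":[-0.212,0.019,0.023],"gripper":1},{"rotation":[0,0.0164,-0.0019],"xyz":[-0.212,0.019,0.023],"gripper":1},{"rotation":[0,0,0],"xyz":[0,0,0],"gripper":1},{"rotation":[0,0,0],"xyz":[0,0,0],"gripper":1}])

```text
t: 13.45
eef_pos: [540.9, -91.8, 145.8]
tool_rot: [[-0.708, 0.075, -0.703], [0.054, 0.997, 0.052], [0.704, -0.002, -0.71]]
ft_force: [0.6, -0.2, -1.7]
width: 55.8
grasp_force: 29.9
```

Run:
```python
from h import *
st()
T=tcp([565,-95,75],-4.3,44.6); plan(*T,N=6)
```

```text
t 13.45 p [540.9 -91.8 145.8] F [ 0.6 -0.2 -1.7] w 55.8 g 29.9 q [-0.21  0.71  0.86 -0.13  2.35 -1.76] z [-0.703  0.052 -0.71 ] y [ 0.075  0.997 -0.002]
rows 6 rot [-0.0, -0.0001, -0.0] xyz [-0.447, -0.009, 0.348]
```

Emit:
apply_moves(increments=[{"rotation":[0,0,0],"xyz":[-0.447,-0.009,0.348],"gripper":1},{"rotation":[0,0,0],"xyz":[-0.447,-0.009,0.348],"gripper":1},{"rotation":[0,0,0],"xyz":[-0.447,-0.009,0.348],"gripper":1},{"rotation":[0,0,0],"xyz":[-0.447,-0.009,0.348],"gripper":1},{"rotation":[0,0,0],"xyz":[-0.447,-0.009,0.348],"gripper":1},{"rotation":[0,0,0],"xyz":[-0.447,-0.009,0.348],"gripper":1},{"rotation":[0,0,0],"xyz":[0,0,0],"gripper":1},{"rotation":[0,0,0],"xyz":[0,0,0],"gripper":1}])

```text
t: 14.12
eef_pos: [551.9, -94.2, 66.1]
tool_rot: [[-0.711, 0.075, -0.699], [0.055, 0.997, 0.051], [0.701, -0.002, -0.713]]
ft_force: [0.1, -0.5, -1.6]
width: 55.8
grasp_force: 29.9
```

Run:
```python
from h import *
st()
s=env.read_state(); R=np.array(s['tool_rot']); print('g',np.array(s['eef_pos'])-19*R[:,2])
T=tcp([565,-95,59],-4.3,45); plan(*T,N=4)
```

```text
t 14.12 p [551.9 -94.2  66.1] F [ 0.1 -0.5 -1.6] w 55.8 g 29.9 q [-0.21  0.78  0.9  -0.12  2.23 -1.74] z [-0.699  0.051 -0.713] y [ 0.075  0.997 -0.002]
g [565.18512182 -95.13061164  79.64998804]
rows 4 rot [-0.0001, 0.0003, -0.0001] xyz [-0.142, 0.002, 0.148]
```

Emit:
apply_moves(increments=[{"rotation":[0,0.0003,0],"xyz":[-0.142,0.002,0.148],"gripper":1},{"rotation":[0,0.0003,0],"xyz":[-0.142,0.002,0.148],"gripper":1},{"rotation":[0,0.0003,0],"xyz":[-0.142,0.002,0.148],"gripper":1},{"rotation":[0,0.0003,0],"xyz":[-0.142,0.002,0.148],"gripper":1},{"rotation":[0,0,0],"xyz":[0,0,0],"gripper":1},{"rotation":[0,0,0],"xyz":[0,0,0],"gripper":1}])

```text
t: 14.62
eef_pos: [552.2, -94.1, 46.4]
tool_rot: [[-0.707, 0.075, -0.703], [0.055, 0.997, 0.051], [0.705, -0.003, -0.709]]
ft_force: [-0.1, -0.5, -1.3]
width: 55.4
grasp_force: 29.9
```

Emit:
apply_moves(increments=[{"rotation":[0,0,0],"xyz":[-0.06,0,0.06],"gripper":1},{"rotation":[0,0,0],"xyz":[0,0,0],"gripper":1}])

```text
t: 14.78
eef_pos: [552.5, -94.2, 44.7]
tool_rot: [[-0.708, 0.075, -0.702], [0.055, 0.997, 0.051], [0.704, -0.003, -0.71]]
ft_force: [0.5, 0.7, -1.5]
width: 55.4
grasp_force: 29.9
```

Emit:
apply_moves(increments=[{"rotation":[0,0,0],"xyz":[-0.06,0,0.06],"gripper":1},{"rotation":[0,0,0],"xyz":[0,0,0],"gripper":1}])

```text
t: 14.95
eef_pos: [552.5, -94.2, 42.8]
tool_rot: [[-0.708, 0.075, -0.702], [0.055, 0.997, 0.051], [0.704, -0.003, -0.71]]
ft_force: [-0.4, 0.5, -1.6]
width: 55.7
grasp_force: 29.9
```

Emit:
apply_moves(increments=[{"rotation":[0,0,0],"xyz":[-0.06,0,0.06],"gripper":1},{"rotation":[0,0,0],"xyz":[0,0,0],"gripper":1}])

```text
t: 15.12
eef_pos: [552.6, -94.1, 42.7]
tool_rot: [[-0.708, 0.075, -0.702], [0.056, 0.997, 0.051], [0.704, -0.003, -0.71]]
ft_force: [1.6, -0.6, 4.3]
width: 55.6
grasp_force: 29.8
```

Emit:
apply_moves(increments=[{"rotation":[0,0,0],"xyz":[-0.06,0,0.06],"gripper":1},{"rotation":[0,0,0],"xyz":[0,0,0],"gripper":1}])

```text
t: 15.28
eef_pos: [552.6, -94.1, 42.6]
tool_rot: [[-0.708, 0.076, -0.702], [0.056, 0.997, 0.051], [0.704, -0.004, -0.71]]
ft_force: [0.6, 0.3, 9.7]
width: 55.8
grasp_force: 29.8
```

Emit:
apply_moves(increments=[{"rotation":[0,0,0],"xyz":[0,0,0],"gripper":0.3},{"rotation":[0,0,0],"xyz":[0,0,0],"gripper":0.15},{"rotation":[0,0,0],"xyz":[0,0,0],"gripper":0.15},{"rotation":[0,0,0],"xyz":[0,0,0],"gripper":0.15},{"rotation":[0,0,0],"xyz":[0,0,0],"gripper":0.15}])

```text
t: 15.7
eef_pos: [552.2, -94.2, 37.9]
tool_rot: [[-0.707, 0.075, -0.703], [0.055, 0.997, 0.051], [0.705, -0.003, -0.71]]
ft_force: [-0.6, -1.2, 0.4]
width: 79.9
grasp_force: 0.0
```

Emit:
apply_moves(increments=[{"rotation":[0,0,0],"xyz":[0.2,0,-0.2],"gripper":0.15},{"rotation":[0,0,0],"xyz":[0.4,0,-0.4],"gripper":0.15},{"rotation":[0,0,0],"xyz":[0.7,0,-0.7],"gripper":0.15},{"rotation":[0,0,0],"xyz":[0.7,0,-0.7],"gripper":0.15},{"rotation":[0,0,0],"xyz":[0.7,0,-0.7],"gripper":0.15},{"rotation":[0,0,0],"xyz":[0.7,0,-0.7],"gripper":0.15},{"rotation":[0,0,0],"xyz":[0.7,0,-0.7],"gripper":0.15},{"rotation":[0,0,0],"xyz":[0.5,0,-0.5],"gripper":0.15}])

```text
t: 16.37
eef_pos: [552.0, -93.7, 205.3]
tool_rot: [[-0.711, 0.075, -0.699], [0.056, 0.997, 0.05], [0.701, -0.003, -0.713]]
ft_force: [0.4, 0.6, -0.5]
width: 79.6
grasp_force: 0.0
```

Run:
```python
from h import *
st()
plan([480,-230,240],Rt(-4.3,0),N=9)
```

```text
t 16.37 p [552.  -93.7 205.3] F [ 0.4  0.6 -0.5] w 79.6 g 0.0 q [-0.21  0.71  0.73 -0.15  2.46 -1.78] z [-0.699  0.05  -0.713] y [ 0.075  0.997 -0.003]
rows 9 rot [-0.0001, -0.0137, -0.0] xyz [0.32, -0.629, -0.025]
```

Emit:
apply_moves(increments=[{"rotation":[0,-0.0137,0],"xyz":[0.32,-0.629,-0.025],"gripper":0.15},{"rotation":[0,-0.0137,0],"xyz":[0.32,-0.629,-0.025],"gripper":0.15},{"rotation":[0,-0.0137,0],"xyz":[0.32,-0.629,-0.025],"gripper":0.15},{"rotation":[0,-0.0137,0],"xyz":[0.32,-0.629,-0.025],"gripper":0.15},{"rotation":[0,-0.0137,0],"xyz":[0.32,-0.629,-0.025],"gripper":0.3},{"rotation":[0,-0.0137,0],"xyz":[0.32,-0.629,-0.025],"gripper":0.5},{"rotation":[0,-0.0137,0],"xyz":[0.32,-0.629,-0.025],"gripper":0.7},{"rotation":[0,-0.0137,0],"xyz":[0.32,-0.629,-0.025],"gripper":0.7}])

```text
t: 17.03
eef_pos: [488.8, -215.7, 237.6]
tool_rot: [[-0.994, 0.075, -0.085], [0.075, 0.997, 0.002], [0.085, -0.005, -0.996]]
ft_force: [-0.6, 0.5, 1.2]
width: 56.7
grasp_force: 0.0
```

Emit:
apply_moves(increments=[{"rotation":[0,-0.0137,0],"xyz":[0.32,-0.629,-0.025],"gripper":0.7},{"rotation":[0,0,0],"xyz":[0,0,0],"gripper":0.7},{"rotation":[0,0,0],"xyz":[0,0,0],"gripper":0.7}])

```text
t: 17.28
eef_pos: [478.6, -230.6, 238.5]
tool_rot: [[-0.997, 0.078, -0.004], [0.078, 0.997, -0.004], [0.004, -0.004, -1.0]]
ft_force: [0.7, 0.1, -0.4]
width: 36.7
grasp_force: 0.0
```

Run:
```python
from h import *
st()
o=np.array([574.4,42.5]);c,s_=np.cos(np.radians(-4.28)),np.sin(np.radians(-4.28));Rr=np.array([[c,-s_],[s_,c]])
def torack(q): r=q.copy(); r[...,:2]=(q[...,:2]-o)@Rr; return r
p,d=env.camera('scene'); np.savez('s4.npz',p=p,d=d); Q=torack(cloud('scene',d))
p2,d2=env.camera('top'); np.savez('t4.npz',p=p2,d=d2); Q2=torack(cloud('top',d2))
for nm,Z in(('scene',Q),('top',Q2)):
    for k,(zl,zh,yl,yh,xl,xh) in dict(jars_tops=(74,95,-120,110,-40,40),bot1=(108,130,110,200,-40,40),bot2=(108,130,-200,-90,-40,40),tab=(55,100,-265,-222,-25,25),ball=(75,105,-310,-270,-60,30),fence=(24,36,-100,100,28,48)).items():
        m=(Z[...,2]>zl)&(Z[...,2]<zh)&(Z[...,1]>yl)&(Z[...,1]<yh)&(Z[...,0]>xl)&(Z[...,0]<xh)
        q=Z[m]
        if len(q): print(nm,k,len(q),'mean',q.mean(0).round(1),'5-95',np.percentile(q,[5,95],axis=0).round(1).tolist())
im=np.hstack([cv2.resize(p[120:260,150:380],(400,243)),cv2.resize(p2[135:235,175:345],(400,235))[:243] if 0 else cv2.resize(p2[138:235,180:340],(400,243))])
cv2.imwrite('pics/c4.png',im[:,:,::-1])
```

```text
t 17.28 p [ 478.6 -230.6  238.5] F [ 0.7  0.1 -0.4] w 36.7 g 0.0 q [-0.55  0.04  1.35 -0.01  1.75 -2.05] z [-0.004 -0.004 -1.   ] y [ 0.078  0.997 -0.004]
scene jars_tops 402 mean [ 5.1  5.4 82.1] 5-95 [[-20.7, -70.3, 75.2], [27.4, 81.6, 86.3]]
scene bot1 123 mean [  3.8 163.3 119.6] 5-95 [[-15.1, 147.0, 110.9], [17.8, 178.9, 124.6]]
scene bot2 103 mean [   6.3 -135.6  119.7] 5-95 [[-12.0, -151.8, 110.8], [19.6, -120.8, 124.7]]
scene tab 89 mean [   4.2 -242.5   77.4] 5-95 [[-15.5, -248.3, 57.5], [20.2, -238.8, 94.6]]
scene ball 33 mean [ -27.7 -294.1   88.2] 5-95 [[-34.7, -300.3, 76.9], [-19.3, -289.6, 98.4]]
scene fence 250 mean [38.9  3.1 29.6] 5-95 [[31.2, -90.2, 25.0], [46.6, 88.8, 34.8]]
top jars_tops 417 mean [-2.8  4.9 80.6] 5-95 [[-25.2, -67.9, 75.3], [19.2, 81.7, 86.3]]
top bot1 106 mean [ -4.8 162.9 119.3] 5-95 [[-20.1, 148.5, 113.0], [11.7, 177.7, 125.0]]
top bot2 105 mean [  -2.  -136.1  119. ] 5-95 [[-18.1, -151.0, 114.3], [12.7, -120.7, 124.2]]
top tab 3 mean [  12.5 -242.9   93.1] 5-95 [[12.2, -245.7, 90.2], [13.0, -239.9, 95.5]]
top fence 157 mean [38.3 -1.3 28.3] 5-95 [[30.4, -89.1, 24.6], [46.0, 92.4, 33.1]]
```

View pics/c4.png

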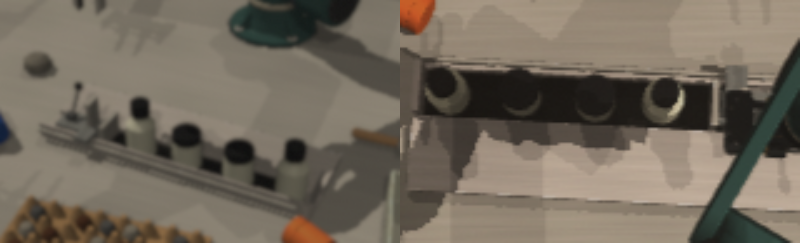

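All four now stand in the lane: in the left panel at (140,125), (186,148), (238,162) and (292,172), and in the right panel at (445,90), (520,92), (595,97) and (663,100). The stop tab is at rack y ≈ -243 (joint ≈ 0.022). Next I pinch the tab from above.

Run:
```python
from h import *
A=([557.3,-200,140],Rt(-4.3)); plan(*A,N=6)
plan([557.3,-200,61],Rt(-4.3),N=5,frm=A)
```

```text
rows 6 rot [-0.0001, -0.0001, 0.0] xyz [-0.499, 0.238, 0.646]
rows 5 rot [0.0, 0.0, 0.0] xyz [0.0, 0.0, 0.632]
```

Emit:
apply_moves(increments=[{"rotation":[0,0,0],"xyz":[-0.5,0.24,0.646],"gripper":0.7},{"rotation":[0,0,0],"xyz":[-0.5,0.24,0.646],"gripper":0.7},{"rotation":[0,0,0],"xyz":[-0.5,0.24,0.646],"gripper":0.7},{"rotation":[0,0,0],"xyz":[-0.5,0.24,0.646],"gripper":0.6},{"rotation":[0,0,0],"xyz":[-0.5,0.24,0.646],"gripper":0.6},{"rotation":[0,0,0],"xyz":[-0.5,0.24,0.646],"gripper":0.6},{"rotation":[0,0,0],"xyz":[0,0,0],"gripper":0.6}])

```text
t: 17.97
eef_pos: [557.5, -197.0, 133.3]
tool_rot: [[-0.997, 0.071, -0.014], [0.071, 0.997, 0.002], [0.014, 0.001, -1.0]]
ft_force: [-1.0, 0.8, -0.3]
width: 37.5
grasp_force: 0.0
```

Run:
```python
from h import *
st(); plan([557.3,-200,61],Rt(-4.3),N=5)
s=env.read_state();pos,R=np.array(s['eef_pos']),np.array(s['tool_rot'])
p,d=env.camera('wrist'); P=cloud('wrist',d)
o=np.array([574.4,42.5]);a=np.radians(-4.28);Rr=np.array([[np.cos(a),-np.sin(a)],[np.sin(a),np.cos(a)]])
Q=P.copy();Q[...,:2]=(P[...,:2]-o)@Rr
for k,(zl,zh,yl,yh,xl,xh) in dict(tabtop=(87,96,-270,-220,-30,30),ball=(75,105,-320,-270,-60,10),plate=(52,62,-225,-195,-40,40)).items():
    m=(Q[...,2]>zl)&(Q[...,2]<zh)&(Q[...,1]>yl)&(Q[...,1]<yh)&(Q[...,0]>xl)&(Q[...,0]<xh); q=Q[m]
    if len(q): print(k,len(q),q.mean(0).round(1),np.percentile(q,[5,95],axis=0).round(1).tolist())
```

```text
t 17.97 p [ 557.5 -197.   133.3] F [-1.   0.8 -0.3] w 37.5 g 0.0 q [-0.43  0.21  1.37 -0.    1.57 -1.93] z [-0.014  0.002 -1.   ] y [0.071 0.997 0.001]
rows 5 rot [0.0, -0.0005, 0.0001] xyz [-0.005, -0.024, 0.578]
tabtop 487 [  -1.7 -245.9   92.8] [[-17.8, -250.6, 91.1], [14.6, -241.2, 94.1]]
ball 424 [ -33.7 -294.6   93.6] [[-42.0, -301.6, 78.1], [-22.3, -288.2, 98.8]]
plate 563 [  -6.8 -211.7   58.8] [[-30.1, -216.1, 56.1], [16.5, -206.8, 60.2]]
```

Emit:
apply_moves(increments=[{"rotation":[0,-0.0005,0],"xyz":[0.016,-0.1,0.4],"gripper":0.6},{"rotation":[0,-0.0005,0],"xyz":[0.016,-0.1,0.6],"gripper":0.6},{"rotation":[0,-0.0005,0],"xyz":[0.016,0,0.6],"gripper":0.6},{"rotation":[0,-0.0005,0],"xyz":[0.016,0,0.6],"gripper":0.6},{"rotation":[0,0,0],"xyz":[0.016,0,0.6],"gripper":0.6},{"rotation":[0,0,0],"xyz":[0,0,0],"gripper":0.6}])

```text
t: 18.52
eef_pos: [552.4, -204.8, 66.1]
tool_rot: [[-0.997, 0.076, 0.001], [0.076, 0.997, -0.001], [-0.002, -0.001, -1.0]]
ft_force: [-1.1, -0.1, -1.0]
width: 37.7
grasp_force: 0.0
```

Emit:
apply_moves(increments=[{"rotation":[0,0,0],"xyz":[0,0,0],"gripper":1},{"rotation":[0,0,0],"xyz":[0,0,0],"gripper":1},{"rotation":[0,0,0],"xyz":[0,0,0],"gripper":1},{"rotation":[0,0,0],"xyz":[0,0,0],"gripper":1},{"rotation":[0,0,0],"xyz":[0,0,0],"gripper":1}])

```text
t: 18.93
eef_pos: [555.5, -204.8, 70.2]
tool_rot: [[-0.997, 0.075, 0.009], [0.075, 0.997, -0.003], [-0.009, -0.002, -1.0]]
ft_force: [-0.4, 1.9, 3.1]
width: 9.6
grasp_force: 30.0
```

Run:
```python
from h import *
st(); s=env.read_state();p=np.array(s['eef_pos'])
e=np.array([.0747,.9972,0]); plan(p+165*e,np.array(s['tool_rot']),N=16)
```

```text
t 18.93 p [ 555.5 -204.8   70.2] F [-0.4  1.9  3.1] w 9.6 g 30.0 q [-0.45  0.24  1.47  0.    1.42 -1.95] z [ 0.009 -0.003 -1.   ] y [ 0.075  0.997 -0.002]
rows 16 rot [0.0, 0.0, 0.0] xyz [0.0, 0.412, -0.001]
```

Emit:
apply_moves(increments=[{"rotation":[0,0,0],"xyz":[0,0.12,0],"gripper":1},{"rotation":[0,0,0],"xyz":[0,0.24,0],"gripper":1},{"rotation":[0,0,0],"xyz":[0,0.24,0],"gripper":1},{"rotation":[0,0,0],"xyz":[0,0.24,0],"gripper":1},{"rotation":[0,0,0],"xyz":[0,0.24,0],"gripper":1},{"rotation":[0,0,0],"xyz":[0,0.24,0],"gripper":1},{"rotation":[0,0,0],"xyz":[0,0.24,0],"gripper":1},{"rotation":[0,0,0],"xyz":[0,0.24,0],"gripper":1}])

```text
t: 19.6
eef_pos: [558.8, -160.6, 70.2]
tool_rot: [[-0.997, 0.075, 0.009], [0.075, 0.997, -0.006], [-0.009, -0.005, -1.0]]
ft_force: [-0.4, -3.2, 6.6]
width: 9.6
grasp_force: 30.0
```

Emit:
apply_moves(increments=[{"rotation":[0,0,0],"xyz":[0,0.24,0],"gripper":1},{"rotation":[0,0,0],"xyz":[0,0.24,0],"gripper":1},{"rotation":[0,0,0],"xyz":[0,0.24,0],"gripper":1},{"rotation":[0,0,0],"xyz":[0,0.24,0],"gripper":1},{"rotation":[0,0,0],"xyz":[0,0.24,0],"gripper":1},{"rotation":[0,0,0],"xyz":[0,0.24,0],"gripper":1},{"rotation":[0,0,0],"xyz":[0,0.24,0],"gripper":1},{"rotation":[0,0,0],"xyz":[0,0.24,0],"gripper":1}])

```text
t: 20.27
eef_pos: [562.4, -113.2, 70.2]
tool_rot: [[-0.997, 0.075, 0.009], [0.075, 0.997, -0.006], [-0.009, -0.006, -1.0]]
ft_force: [-0.9, -4.2, 7.0]
width: 9.7
grasp_force: 30.0
```

```bash
cat > chk.py <<'E'
from h import *
st()
o=np.array([574.4,42.5]);a=np.radians(-4.28);Rr=np.array([[np.cos(a),-np.sin(a)],[np.sin(a),np.cos(a)]])
s=env.read_state(); print('tool rack',(np.array(s['eef_pos'])[:2]-o)@Rr)
p,d=env.camera('scene'); Q=cloud('scene',d); Q[...,:2]=(Q[...,:2]-o)@Rr
for k,zl,zh in(('jars',74,95),('bots',106,130)):
    m=(Q[...,2]>zl)&(Q[...,2]<zh)&(np.abs(Q[...,0])<35)&(Q[...,1]>-180)&(Q[...,1]<215)&(p.max(2)<75)
    n,l,stt,_=cv2.connectedComponentsWithStats(m.astype(np.uint8))
    for i in range(1,n):
        if stt[i,4]>25: q=Q[l==i]; print(k,stt[i,4],q.mean(0).round(1),np.percentile(q[:,1],[3,97]).round(1))
E
python3 chk.py
```

```text
t 20.27 p [ 562.4 -113.2   70.2] F [-0.9 -4.2  7. ] w 9.7 g 30.0 q [-0.3   0.2   1.52 -0.    1.41 -1.79] z [ 0.009 -0.006 -1.   ] y [ 0.075  0.997 -0.006]
tool rack [  -0.37492595 -156.15220338]
jars 167 [  5.4 -30.5  82.3] [-56.   -6.6]
jars 166 [ 8.5 64.6 82.2] [41.9 87. ]
bots 36 [   4.4 -159.8  118.9] [-172.  -148.2]
bots 94 [  8.4 -84.4 118.1] [-99.3 -70.9]
bots 113 [  6.  165.1 118.8] [150.2 179.5]
```

Emit:
apply_moves(increments=[{"rotation":[0,0,0],"xyz":[0,0.24,0],"gripper":1},{"rotation":[0,0,0],"xyz":[0,0.24,0],"gripper":1},{"rotation":[0,0,0],"xyz":[0,0.24,0],"gripper":1},{"rotation":[0,0,0],"xyz":[0,0.24,0],"gripper":1},{"rotation":[0,0,0],"xyz":[0,0.24,0],"gripper":1},{"rotation":[0,0,0],"xyz":[0,0.24,0],"gripper":1},{"rotation":[0,0,0],"xyz":[0,0.24,0],"gripper":1},{"rotation":[0,0,0],"xyz":[0,0.24,0],"gripper":1}])

```text
t: 20.98
eef_pos: [566.0, -65.5, 70.2]
tool_rot: [[-0.997, 0.075, 0.009], [0.075, 0.997, -0.007], [-0.009, -0.006, -1.0]]
ft_force: [-0.7, -2.8, 7.1]
width: 9.5
grasp_force: 30.0
```

Emit:
apply_moves(increments=[{"rotation":[0,0,0],"xyz":[0,0.2,0],"gripper":1},{"rotation":[0,0,0],"xyz":[0,0.2,0],"gripper":1},{"rotation":[0,0,0],"xyz":[0,0.2,0],"gripper":1},{"rotation":[0,0,0],"xyz":[0,0.2,0],"gripper":1},{"rotation":[0,0,0],"xyz":[0,0.16,0],"gripper":1},{"rotation":[0,0,0],"xyz":[0,0,0],"gripper":1}])

```text
t: 21.48
eef_pos: [567.8, -40.6, 70.2]
tool_rot: [[-0.997, 0.075, 0.009], [0.075, 0.997, -0.005], [-0.009, -0.004, -1.0]]
ft_force: [-0.4, -2.0, 7.3]
width: 9.8
grasp_force: 30.0
```

```bash
python3 chk.py
```

```text
t 21.48 p [567.8 -40.6  70.2] F [-0.4 -2.   7.3] w 9.8 g 30.0 q [-0.17  0.19  1.53 -0.    1.41 -1.66] z [ 0.009 -0.005 -1.   ] y [ 0.075  0.997 -0.004]
tool rack [ -0.35156932 -83.32810291]
jars 356 [ 5.2 71.2 82.2] [ 20.7 119.1]
bots 98 [  8.  -11.2 118.6] [-26.7   2.1]
bots 113 [  5.8 165.2 118.8] [150.4 180.1]
```

Emit:
apply_moves(increments=[{"rotation":[0,0,0],"xyz":[0,0.1,0],"gripper":1},{"rotation":[0,0,0],"xyz":[0,0.1,0],"gripper":1},{"rotation":[0,0,0],"xyz":[0,0.1,0],"gripper":1},{"rotation":[0,0,0],"xyz":[0,0.1,0],"gripper":1},{"rotation":[0,0,0],"xyz":[0,0.1,0],"gripper":1}])

```text
t: 21.95
eef_pos: [568.7, -29.3, 70.2]
tool_rot: [[-0.997, 0.075, 0.009], [0.075, 0.997, -0.007], [-0.009, -0.006, -1.0]]
ft_force: [0.1, -5.7, 7.4]
width: 9.5
grasp_force: 30.0
```

Emit:
apply_moves(increments=[{"rotation":[0,0,0],"xyz":[0,0.06,0],"gripper":1},{"rotation":[0,0,0],"xyz":[0,0.06,0],"gripper":1},{"rotation":[0,0,0],"xyz":[0,0.06,0],"gripper":1}])

```text
t: 22.2
eef_pos: [569.0, -25.1, 70.2]
tool_rot: [[-0.997, 0.075, 0.009], [0.075, 0.997, -0.007], [-0.009, -0.006, -1.0]]
ft_force: [-1.9, -4.6, 7.6]
width: 9.9
grasp_force: 30.0
```

Emit:
apply_moves(increments=[{"rotation":[0,0,0],"xyz":[0,0.04,0],"gripper":1},{"rotation":[0,0,0],"xyz":[0,0.04,0],"gripper":1}])

```text
t: 22.37
eef_pos: [569.2, -23.1, 70.2]
tool_rot: [[-0.997, 0.075, 0.009], [0.075, 0.997, -0.007], [-0.009, -0.006, -1.0]]
ft_force: [-1.2, -5.1, 7.3]
width: 10.0
grasp_force: 30.0
```

Not snug yet: the force is still only about 5 N. I carry on in 1 mm steps.

Emit:
apply_moves(increments=[{"rotation":[0,0,0],"xyz":[0,0.04,0],"gripper":1},{"rotation":[0,0,0],"xyz":[0,0.04,0],"gripper":1}])

```text
t: 22.53
eef_pos: [569.3, -21.2, 70.2]
tool_rot: [[-0.997, 0.075, 0.009], [0.075, 0.997, -0.007], [-0.009, -0.006, -1.0]]
ft_force: [-1.5, -6.4, 7.5]
width: 9.9
grasp_force: 30.0
```

Emit:
apply_moves(increments=[{"rotation":[0,0,0],"xyz":[0,0.04,0],"gripper":1},{"rotation":[0,0,0],"xyz":[0,0.04,0],"gripper":1}])

```text
t: 22.7
eef_pos: [569.3, -21.1, 70.2]
tool_rot: [[-0.997, 0.076, 0.008], [0.076, 0.997, -0.011], [-0.009, -0.01, -1.0]]
ft_force: [-2.5, -11.7, 6.9]
width: 9.8
grasp_force: 30.1
```

```bash
python3 chk.py
```

```text
t 22.7 p [569.3 -21.1  70.2] F [ -2.5 -11.7   6.9] w 9.8 g 30.1 q [-0.13  0.19  1.53 -0.01  1.41 -1.62] z [ 0.008 -0.011 -1.   ] y [ 0.076  0.997 -0.01 ]
tool rack [ -0.33737344 -63.77163226]
jars 358 [ 4.6 90.7 82.4] [ 40.4 140.2]
bots 27 [  1.7 -67.9 118.3] [-73.7 -58.3]
bots 99 [  8.8   7.3 118. ] [-7.1 20.1]
bots 109 [  6.4 173.4 118.6] [157.8 188.1]
```

Emit:
apply_moves(increments=[{"rotation":[0,0,0],"xyz":[0,0.04,0],"gripper":1},{"rotation":[0,0,0],"xyz":[0,0.04,0],"gripper":1},{"rotation":[0,0,0],"xyz":[0,0,0],"gripper":1}])

```text
t: 23.0
eef_pos: [569.3, -21.0, 70.2]
tool_rot: [[-0.997, 0.077, 0.008], [0.076, 0.997, -0.014], [-0.009, -0.014, -1.0]]
ft_force: [-2.0, -13.0, 7.7]
width: 9.2
grasp_force: 30.1
```

Snug at tool rack y ≈ -63.8, where about -64 is expected, with the force at 13 N and no motion. I release, go up and move to the robot's side of the lever ball.

Emit:
apply_moves(increments=[{"rotation":[0,0,0],"xyz":[0,0,0],"gripper":0.75},{"rotation":[0,0,0],"xyz":[0,0,0],"gripper":0.75},{"rotation":[0,0,0],"xyz":[0,0,0],"gripper":0.75},{"rotation":[0,0,0],"xyz":[0,0,-0.4],"gripper":0.75},{"rotation":[0,0,0],"xyz":[0,0,-0.8],"gripper":0.75},{"rotation":[0,0,0],"xyz":[0,0,-0.8],"gripper":0.75},{"rotation":[0,0,0],"xyz":[0,0,-0.8],"gripper":1},{"rotation":[0,0,0],"xyz":[0,0,0],"gripper":1}])

```text
t: 23.67
eef_pos: [570.8, -14.9, 143.2]
tool_rot: [[-0.997, 0.074, 0.014], [0.074, 0.997, -0.004], [-0.015, -0.003, -1.0]]
ft_force: [0.5, -0.1, 1.2]
width: 13.7
grasp_force: 0.0
```

Run:
```python
from h import *
st(); A=([494,-66,125],Rt(-4.3)); plan(*A,N=6); plan([494,-66,72],Rt(-4.3),N=4,frm=A)
p,d=env.camera('wrist'); P=cloud('wrist',d)
o=np.array([574.4,42.5]);a=np.radians(-4.28);Rr=np.array([[np.cos(a),-np.sin(a)],[np.sin(a),np.cos(a)]])
Q=P.copy();Q[...,:2]=(P[...,:2]-o)@Rr
for k,(zl,zh,yl,yh,xl,xh) in dict(tabtop=(87,96,-90,-40,-30,30),ball=(75,105,-140,-90,-60,10)).items():
    m=(Q[...,2]>zl)&(Q[...,2]<zh)&(Q[...,1]>yl)&(Q[...,1]<yh)&(Q[...,0]>xl)&(Q[...,0]<xh); q=Q[m]
    if len(q): print(k,len(q),q.mean(0).round(1),np.percentile(q,[5,95],axis=0).round(1).tolist())
```

```text
t 23.67 p [570.8 -14.9 143.2] F [ 0.5 -0.1  1.2] w 13.7 g 0.0 q [-0.12  0.14  1.43 -0.    1.55 -1.62] z [ 0.014 -0.004 -1.   ] y [ 0.074  0.997 -0.003]
rows 6 rot [-0.0001, 0.0004, 0.0] xyz [0.486, -0.378, 0.118]
rows 4 rot [0.0, 0.0, 0.0] xyz [0.0, 0.0, 0.53]
tabtop 393 [ -2.8 -64.2  88.6] [[-17.6, -68.3, 87.4], [13.2, -60.2, 89.8]]
ball 371 [ -35.6 -112.9   90.3] [[-42.9, -120.2, 78.8], [-26.8, -106.4, 94.5]]
```

Emit:
apply_moves(increments=[{"rotation":[0,0.0004,0],"xyz":[0.486,-0.378,0.118],"gripper":1},{"rotation":[0,0.0004,0],"xyz":[0.486,-0.378,0.118],"gripper":1},{"rotation":[0,0.0004,0],"xyz":[0.486,-0.378,0.118],"gripper":1},{"rotation":[0,0.0004,0],"xyz":[0.486,-0.378,0.118],"gripper":1},{"rotation":[0,0.0004,0],"xyz":[0.486,-0.378,0.118],"gripper":1},{"rotation":[0,0.0004,0],"xyz":[0.486,-0.378,0.118],"gripper":1},{"rotation":[0,0,0],"xyz":[0,0,0],"gripper":1}])

```text
t: 24.3
eef_pos: [488.4, -66.8, 118.0]
tool_rot: [[-0.997, 0.076, -0.014], [0.076, 0.997, -0.001], [0.014, -0.002, -1.0]]
ft_force: [-0.9, -0.2, -0.9]
width: 0.3
grasp_force: 0.0
```

Run:
```python
from h import *
st(); plan([494,-66,72],Rt(-4.3),N=4)
```

```text
t 24.3 p [488.4 -66.8 118. ] F [-0.9 -0.2 -0.9] w 0.3 g 0.0 q [-0.25  0.01  1.63 -0.    1.52 -1.74] z [-0.014 -0.001 -1.   ] y [ 0.076  0.997 -0.002]
rows 4 rot [-0.0001, -0.0006, -0.0001] xyz [-0.06, 0.013, 0.459]
```

Emit:
apply_moves(increments=[{"rotation":[0,-0.0006,0],"xyz":[-0.05,0.01,0.459],"gripper":1},{"rotation":[0,-0.0006,0],"xyz":[-0.05,0.01,0.459],"gripper":1},{"rotation":[0,-0.0006,0],"xyz":[-0.05,0.01,0.459],"gripper":1},{"rotation":[0,-0.0006,0],"xyz":[-0.05,0.01,0.459],"gripper":1},{"rotation":[0,0,0],"xyz":[0,0,0],"gripper":1}])

```text
t: 24.72
eef_pos: [494.3, -64.7, 70.9]
tool_rot: [[-0.997, 0.075, -0.0], [0.075, 0.997, -0.001], [0.0, -0.001, -1.0]]
ft_force: [-0.6, 0.5, -0.4]
width: 0.2
grasp_force: 0.0
```

Emit:
apply_moves(increments=[{"rotation":[0,0,0],"xyz":[-0.2,0,0],"gripper":1},{"rotation":[0,0,0],"xyz":[-0.25,0,0],"gripper":1},{"rotation":[0,0,0],"xyz":[-0.25,0,0],"gripper":1},{"rotation":[0,0,0],"xyz":[-0.25,0,0],"gripper":1},{"rotation":[0,0,0],"xyz":[-0.25,0,0],"gripper":1},{"rotation":[0,0,0],"xyz":[-0.25,0,0],"gripper":1},{"rotation":[0,0,0],"xyz":[-0.25,0,0],"gripper":1},{"rotation":[0,0,0],"xyz":[-0.25,0,0],"gripper":1}])

```text
t: 25.38
eef_pos: [545.9, -69.8, 75.1]
tool_rot: [[-0.997, 0.075, 0.007], [0.075, 0.997, -0.003], [-0.007, -0.003, -1.0]]
ft_force: [-0.1, 0.1, 1.2]
width: 0.5
grasp_force: 0.7
```

Emit:
apply_moves(increments=[{"rotation":[0,0,0],"xyz":[-0.25,0,0],"gripper":1},{"rotation":[0,0,0],"xyz":[-0.25,0,0],"gripper":1},{"rotation":[0,0,0],"xyz":[-0.25,0,0],"gripper":1},{"rotation":[0,0,0],"xyz":[-0.2,0,0],"gripper":1}])

```text
t: 25.72
eef_pos: [568.7, -71.4, 74.3]
tool_rot: [[-0.997, 0.075, 0.004], [0.075, 0.997, -0.003], [-0.005, -0.002, -1.0]]
ft_force: [-1.9, -0.2, 0.1]
width: 0.3
grasp_force: 0.9
```

Run:
```python
from h import *
st()
o=np.array([574.4,42.5]);a=np.radians(-4.28);Rr=np.array([[np.cos(a),-np.sin(a)],[np.sin(a),np.cos(a)]])
print((np.array(env.read_state()['eef_pos'])[:2]-o)@Rr)
```

```text
t 25.72 p [568.7 -71.4  74.3] F [-1.9 -0.2  0.1] w 0.3 g 0.9 q [-0.22  0.2   1.51 -0.    1.43 -1.72] z [ 0.004 -0.003 -1.   ] y [ 0.075  0.997 -0.002]
[   2.80037649 -113.97445393]
```

Finger centre is at rack x = 3 and the lever is moving with about 2 N. I carry on to the end stop.

Emit:
apply_moves(increments=[{"rotation":[0,0,0],"xyz":[-0.2,0,0],"gripper":1},{"rotation":[0,0,0],"xyz":[-0.15,0,0],"gripper":1},{"rotation":[0,0,0],"xyz":[0,0,0],"gripper":1}])

```text
t: 25.97
eef_pos: [576.9, -72.0, 74.7]
tool_rot: [[-0.997, 0.075, 0.003], [0.075, 0.997, -0.003], [-0.004, -0.003, -1.0]]
ft_force: [-3.2, 0.8, 1.6]
width: 0.5
grasp_force: 1.8
```

Emit:
apply_moves(increments=[{"rotation":[0,0,0],"xyz":[-0.1,0,0],"gripper":1},{"rotation":[0,0,0],"xyz":[0,0,0],"gripper":1}])

```text
t: 26.13
eef_pos: [577.3, -72.0, 74.6]
tool_rot: [[-0.997, 0.075, -0.0], [0.075, 0.997, -0.002], [0.0, -0.003, -1.0]]
ft_force: [-9.1, 0.8, 2.2]
width: 0.4
grasp_force: 3.8
```

Emit:
apply_moves(increments=[{"rotation":[0,0,0],"xyz":[-0.1,0,0],"gripper":1},{"rotation":[0,0,0],"xyz":[0,0,0],"gripper":1}])

```text
t: 26.3
eef_pos: [577.6, -72.0, 74.4]
tool_rot: [[-0.997, 0.075, -0.005], [0.075, 0.997, -0.002], [0.005, -0.003, -1.0]]
ft_force: [-12.2, 0.2, 4.6]
width: 0.7
grasp_force: 6.1
```

```bash
cat > lev.py <<'E'
from h import *
st()
o=np.array([574.4,42.5]);a=np.radians(-4.28);Rr=np.array([[np.cos(a),-np.sin(a)],[np.sin(a),np.cos(a)]])
print((np.array(env.read_state()['eef_pos'])[:2]-o)@Rr)
for n in('scene','wrist'):
    p,d=env.camera(n); Q=cloud(n,d); Q[...,:2]=(Q[...,:2]-o)@Rr
    m=(Q[...,2]>75)&(Q[...,2]<108)&(np.abs(Q[...,1]+114)<14)&(np.abs(Q[...,0])<60); q=Q[m]
    m2=m&(Q[...,0]>19); 
    if m2.sum(): print(n,m2.sum(),Q[m2].mean(0).round(1),np.percentile(Q[m2],[5,95],axis=0).round(1).tolist())
E
python3 lev.py
```

```text
t 26.3 p [577.6 -72.   74.4] F [-12.2   0.2   4.6] w 0.7 g 6.1 q [-0.22  0.22  1.48 -0.    1.44 -1.71] z [-0.005 -0.002 -1.   ] y [ 0.075  0.997 -0.003]
[  11.76122833 -113.98277648]
scene 61 [  28.1 -113.2   94.5] [[19.4, -125.9, 83.6], [42.4, -102.9, 105.6]]
```

End stop reached: 12 N with no further motion, at the predicted contact. I back off and check.

Emit:
apply_moves(increments=[{"rotation":[0,0,0],"xyz":[0.3,0,0],"gripper":1},{"rotation":[0,0,0],"xyz":[0.5,0,0],"gripper":1},{"rotation":[0,0,0],"xyz":[0.5,0,-0.4],"gripper":1},{"rotation":[0,0,0],"xyz":[0.5,0,-1],"gripper":1},{"rotation":[0,0,0],"xyz":[0.5,0,-1],"gripper":1},{"rotation":[0,0,0],"xyz":[0.8,0,-1],"gripper":1},{"rotation":[0,0,0],"xyz":[0.8,0,-1],"gripper":1},{"rotation":[0,0,0],"xyz":[0,0,0],"gripper":1}])

```text
t: 27.07
eef_pos: [486.1, -65.4, 192.0]
tool_rot: [[-0.997, 0.075, 0.02], [0.075, 0.997, -0.007], [-0.02, -0.005, -1.0]]
ft_force: [0.9, -0.5, 1.2]
width: 0.5
grasp_force: 0.0
```

```bash
cat chk.py lev.py > c2.py; sed -i 's/>19/>10/' c2.py
cat >> c2.py <<'E'
p,d=env.camera('wrist'); Q=cloud('wrist',d); Q[...,:2]=(Q[...,:2]-o)@Rr
m=(np.abs(Q[...,2]-91)<5)&(np.abs(Q[...,1]+64)<20)&(np.abs(Q[...,0])<25); print('tab',m.sum(),Q[m].mean(0) if m.any() else '')
p,d=env.camera('scene'); cv2.imwrite('pics/s5.png',cv2.resize(p[120:260,150:380,::-1],None,fx=3,fy=3,interpolation=cv2.INTER_CUBIC))
E
python3 c2.py
```

```text
t 27.07 p [486.1 -65.4 192. ] F [ 0.9 -0.5  1.2] w 0.5 g 0.0 q [-0.25 -0.06  1.55 -0.    1.63 -1.74] z [ 0.02  -0.007 -1.   ] y [ 0.075  0.997 -0.005]
tool rack [ -79.95876238 -114.19404814]
jars 372 [ 4.3 89.5 82.2] [ 39.7 138.1]
bots 95 [  9.2   7.2 118.7] [-7.1 20.5]
bots 114 [  6.4 173.1 118.5] [158.3 188. ]
t 27.12 p [486.5 -65.4 189.2] F [-0.2 -0.1 -0.6] w 0.5 g 0.0 q [-0.25 -0.06  1.55 -0.    1.63 -1.74] z [ 0.018 -0.006 -1.   ] y [ 0.075  0.997 -0.004]
[ -79.60553467 -114.11088143]
scene 27 [  36.1 -112.8   91.6] [[28.5, -120.2, 80.5], [42.5, -107.7, 98.2]]
tab 5 [-19.25329428 -65.05725671  86.50136643]
```

View pics/s5.png

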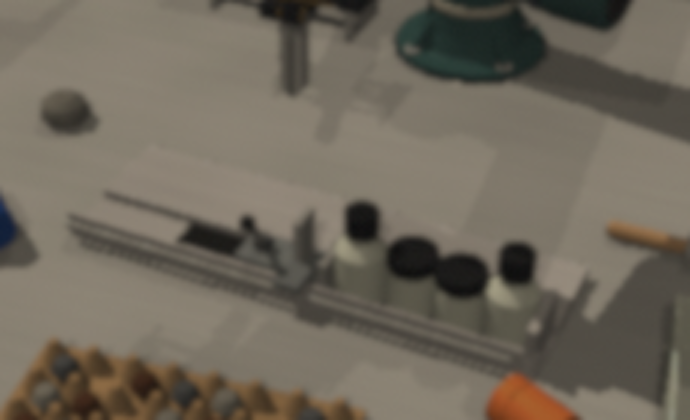

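The picture shows all four upright in one row, at crop (360,250), (412,275), (460,295) and (515,290), against the wall with the stop behind them. The lever ball at (248,222) measures rack x ≈ +36, so it is fully over. The robot touches nothing.

```bash
python3 -c "
from bench import env
print(env.job_done())"
```

```text
the job is handed in; nothing more can be done
None
```

The job is handed in at about 27 s of the 72 s allowed: the bottle and jar stand upright in the lane, the row is snug against the end wall, the lever is all the way over, and the tub, brush and rock were left alone. The judge's result was not shown.

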